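Line up tool blanks on the grinder's magnetic chuck

ROBOT

A 6-joint arm with a two-finger parallel gripper is mounted at the origin on the work surface. World frame = base frame: x ahead of the robot, y to its left, z up, the work surface at z = 0. Lengths are in mm, angles in rad, forces in N, time in s.
With the tool pointing down it reaches from about 275 to 875 mm from the base axis. Payload 12.5 kg.
Tool frame: the origin (TCP) lies midway between the tips of the shut fingers; the grasp point (between the pads) lies 19 mm behind it (bot.tcp_to_grasp is the distance from the TCP to the grasp point, in mm); z points along the fingers, y is the direction in which the jaws open and shut (so a half turn about z gives the same grasp; the last joint's range is limited). The gripper opens to 85 mm and grips with 20 to 120 N. Pads are 22 mm wide; open, the fingers measure 114 mm over their backs; the gripper's body (76 mm by 85 mm) begins 54 mm behind the grasp point. The pads swing forward as they close: fully open they stand 13 mm farther back than shut.
Start: joints at [1.12, 0.351, 1.652, -0, 1.139, -0.085], TCP at [196.701, 513.608, 231.29] pointing down, gripper open.
Joint ranges: [-2.75, 2.75], [-0.79, 2.1], [0.01, 2.65], [-1.57, 4.71], [0.07, 3.14], [-2.87, 2.87]. Speed limits (rad/s): [2.22, 2.22, 2.79, 3.14, 3.14, 3.14].

INTERFACE

Orientations are given as a unit quaternion [w, x, y, z].
In Python, from cell import bot gives the robot as it stands. The module is installed in compiled form; this text tells all that it offers.
- The arm moves only by the tool send_rows, never from a script. Its argument "commands" is a list that holds one entry, the list of rows, each a list of 7 numbers: the shift along the tool's x, y, z in units of 30 mm (1.0 is 30 mm), then the turn, a rotation vector about the tool's x, y, z in degrees, then the gripper command: -1 is shut, 1 is fully open, values between are in proportion. A call has 1 to 12 rows; each row shifts and turns the commanded pose from where the row before left it, along the tool's axes as they then stand; what a row does not reach is not made up. A row lasts 1/12 s, in which the tool goes at most 41.7 mm and 7.16 degrees, less where a joint would pass 70% of its speed; a pose out of reach is approached as far as the arm can. A call is refused whole if a number of a shift passes 1 or a number of a turn 7.16, either way. A call with a gripper value outside its range is refused whole. The fingers move at their own pace and stop on an object; the grip force is fixed at half the most. Time passes only in rows, so rows that do not move let the fingers close. It gives the time, the measured TCP pose, the force and the opening at its end, in the units of the state.
- bot.read_state(): the state, without advancing time (a new reading comes with each control period).
- bot.grab_frame(name): name is "scene" or "side" or "wrist"; returns a dict with "color" (384x512x3 uint8, red, green, blue), "camera_matrix" (3x3 intrinsics, pixels), "camera_from_world" (4x4, takes a point from world to camera coordinates); the wrist camera has in their place "T_tool_cam" (4x4, takes a point from camera to tool coordinates, whose origin is the TCP and whose axes are the flange's). Camera axes: x right, y up, looking along -z (the intrinsics and any distortion apply to the point x, -y, -z); pixel columns grow to the right and rows downward; lengths in mm; the calibration is good to about 2 mm. A picture is of the moment at which its call begins: read the wrist's pose just before it. There is no depth.
- bot.finish_job(): hands the job in, once; it reports no verdict.
Trained networks look in the newest picture that a camera, given by its name, has taken for a name from the list of things; names that differ only in an ending like _2 or _b are one class to them, and where a whole thing is asked for, a point or a joint stands for the part that bears it (a point fixed in the world has none). Each returns a list of dicts, best first, with "conf" (0 to 1); they miss things now and then, are a little off and sometimes report something else, mostly with a low value. They report only what shows in the picture. A call takes as long as a camera call. They do not tell look-alikes from the thing itself.
- bot.find_in(camera, thing): "extent" ([left, top, right, bottom] in pixels, round what is visible of it).
The state is a dict: "time": time; "joint_positions": joint angles; "qd": joint speeds; "joint_torque": joint torques, N m; "ee_pos": TCP position; "orientation": TCP orientation; "force": force on the tool from outside, world axes, zero at the start; "wrist_torque": the same for the moment, N m; "finger_gap": finger opening in mm.
Only numpy, scipy, OpenCV 4.12 (cv2) and the standard library are available. Lean on these libraries where they do the work, as an engineer would, in place of code of your own. Each camera call takes 0.05 s, during which the arm holds its last target.

TASK

Set up the grinder's magnetic chuck: lay the straightedge flat on it, flush along the chuck's back rail and centred, then set every tool blank from the rubber mat flat on the chuck, square to the straightedge with its end butted flush against it. Once all are lined up, throw the chuck's lever fully over to the far side, and last turn the coolant valve to half open, its handle at 45 degrees between across and along the pipe. Leave the hammer, oil bottle and grinding wheel alone.

Things in the scene. Friction and masses are not known exactly. Their poses are not given: they have to be found in the camera images.
- chuck: Fixed green block with a dark steel top with brass lines, 160 (x) x 260 (y) x 40 mm high; origin centred on its underside; x points to the far side. The green back rail, 12 mm above the top, runs along its far edge; the rail's inner face is at x = +66 mm. Flush: straightedge centre at x = +51 mm and y within 20 mm of 0; each blank then along x, centre at x = +6 mm, y within 100 mm of 0
- straightedge: Loose steel bar, 30 (x) x 240 (y, its length) x 10 mm high, about 0.55 kg, with a black upright grip rib 12 (x) x 60 (y) x 30 mm high on the middle of its top (rib top 40 mm above the underside); origin at the centre of its underside. Starts on the bench in front of the chuck. Either long edge may go against the rail
- mat: Fixed black rubber mat, 220 x 180 x 4 mm, on which the blanks start; origin at the centre of its underside
- blank0: Loose square steel tool blank, 60 (x) x 16 x 16 mm, 0.12 kg; origin at its centre, x axis along its length; starts flat on the mat. Four or five alike are present
- blank1: Loose square steel tool blank, 60 (x) x 16 x 16 mm, 0.12 kg; origin at its centre, x axis along its length; starts flat on the mat. Four or five alike are present
- blank2: Loose square steel tool blank, 60 (x) x 16 x 16 mm, 0.12 kg; origin at its centre, x axis along its length; starts flat on the mat. Four or five alike are present
- blank3: Loose square steel tool blank, 60 (x) x 16 x 16 mm, 0.12 kg; origin at its centre, x axis along its length; starts flat on the mat. Four or five alike are present
- blank4: Loose square steel tool blank, 60 (x) x 16 x 16 mm, 0.12 kg; origin at its centre, x axis along its length; starts flat on the mat. Four or five alike are present
- chuck_lever (a joint): Angle (rad) of the throw-over lever at the chuck's right end (-y); hinge axis along the chuck's y through chuck-frame point (-20, -155, 24) mm. Grows as its top swings to the far side: at 0 it leans 0.6 rad towards the robot, at 0.6 it stands upright, the stop is at 1.2. Stays where it is left; starts at 0 to 0.3; fully over is above 1.0
- lever_ball (a point): Centre of the dark ball, 24 mm in diameter, at the lever's upper end, 75 mm from its hinge axis
- valve: Fixed brass coolant valve on the bench at the right: a horizontal pipe, 20 mm in diameter, 110 mm long along x, its axis 35 mm above the bench; origin on the bench under the valve's spindle
- valve_handle (a joint): Angle in rad of the valve's butterfly handle about the vertical spindle, counterclockwise from above: 0 = handle across the pipe (along the valve's y), shut; 1.571 = handle along the pipe, fully open; half open is 0.785
- valve_grip (a point): Middle of the grey butterfly handle, on the spindle axis, 77 mm above the bench; the handle is a bar 70 long, 12 thick, 22 mm high (from 66 to 88 mm above the bench); this point's y axis runs along the bar
- hammer: Bystander: ball-peen hammer lying on the bench at the right
- oil: Bystander: grey oil bottle, 56 mm in diameter, 130 mm high, beyond the chuck on the left; origin at its underside
- wheel: Bystander: white grinding wheel, 80 mm in diameter, 22 mm high, lying beyond the chuck; origin at its underside
Things that resemble listed ones, but are neither listed nor needed, are in the scene too. Several things have the shape of the straightedge; the one meant has the colours described above. Leave any turquoise look-alike of the blank2 alone.

How it is judged:
By the outcome, as a careful person would: the job done as asked, in the order asked, and still so for the second after the job is handed in, with the robot touching nothing.
Of blank0, blank1, blank2, blank3, blank4 only 4 to 5 are there at a start; the rules pass over those that are not, and their reading is None.
At some moment in a run one of blank0, blank1, blank2, blank3, blank4 may be knocked a few centimetres aside while the robot is not near it.
Once in a run the grip may slacken for a moment while it holds something.
It also fails if it takes over 210 s, if anything falls off the work surface, if the arm or the gripper's body presses on something with over 40 N, if the wrist force passes 120 N, or if a joint passes its speed limit or range.

## Working session

There is one attempt and no reset: what is moved stays moved. The work goes in short steps, Python scripts to look and compute and a tool call to move; the robot and the scene stay as the last step left them, time stands still between calls to the robot, and variables do not carry over. Pictures are saved under pics/ and viewed, and the job is handed in when it is done.

Besides the shell and the picture viewer there is one more tool, called after "Request:" in YAML: its name, and indented under it one key for each argument. send_rows: Moves the arm, as the interface text tells. Its arguments: {"type":"object","properties":{"commands":{"type":"array"}},"required":["commands"]}

```bash
ls; mkdir -p pics; python3 - <<'E'
from cell import bot
import cv2
print(bot.read_state())
for n in ["scene","side","wrist"]:
    f=bot.grab_frame(n); print(n,f["camera_matrix"].tolist(), {k:(v.tolist() if hasattr(v,'tolist') else v) for k,v in f.items() if k not in("color","camera_matrix")})
    cv2.imwrite(f"pics/{n}0.png",cv2.resize(f["color"][:,:,::-1],(800,600),interpolation=cv2.INTER_CUBIC))
E
```

```text
pics
{'time': 0.0, 'joint_positions': array([ 1.12039984e+00,  3.51243084e-01,  1.65245215e+00,  1.40026766e-05,
        1.13909087e+00, -8.45822220e-02]), 'qd': array([ 0.00034654, -0.00176116,  0.00038974, -0.00013406, -0.00076997,
       -0.00072066]), 'joint_torque': array([-2.02928891e-04, -5.06095290e+01, -2.91416860e+01, -1.70429303e-04,
        4.40483331e-03,  3.34840081e-05]), 'ee_pos': array([196.55490402, 513.31310153, 230.74400483]), 'orientation': array([-1.63851669e-04,  1.81891830e-01,  9.83318365e-01, -5.73822156e-04]), 'force': array([-0.10397971, -0.01636375,  1.30442953]), 'wrist_torque': array([ 0.02753033, -0.05647368,  0.00414257]), 'finger_gap': 85.05779697176447}
scene [[493.335869086868, 0.0, 263.4519277447929], [0.0, 493.335869086868, 192.7467829631122], [0.0, 0.0, 1.0]] {'camera_from_world': [[-0.5841190638204673, 0.8116393907539602, -0.006813123956116681, 291.11100971801585], [-0.6319634914511852, -0.4495108057046178, 0.6313178130130759, 284.14587430829033], [0.5093398322871758, 0.3730704155133799, 0.7754942941855509, -1826.6636788310682], [0.0, 0.0, 0.0, 1.0]]}
side [[456.06633393939313, 0.0, 263.0276242622805], [0.0, 456.06633393939313, 194.34241603563947], [0.0, 0.0, 1.0]] {'camera_from_world': [[-0.9853691197457757, -0.16966459137548387, -0.01617480401195011, 541.6271404787622], [0.0933143905702762, -0.6164805530893062, 0.7818210486903003, -111.96196164430982], [-0.14261880087819018, 0.7688729765677118, 0.6232930478835569, -1288.829226198725], [0.0, 0.0, 0.0, 1.0]]}
wrist [[321.626720541384, 0.0, 258.58745016661373], [0.0, 321.626720541384, 190.92328217359997], [0.0, 0.0, 1.0]] {'T_tool_cam': [[0.0006971097546543473, 0.9490726659043905, 0.3150564852072127, 80.55066801358686], [0.9999994284803578, -0.0009169935592452951, 0.0005496924322437964, -0.1041292539937233], [0.0008106028298304287, 0.3150559219502863, -0.9490727627358752, -141.9312467258115], [0.0, 0.0, 0.0, 1.0]]}
```

View pics/scene0.png

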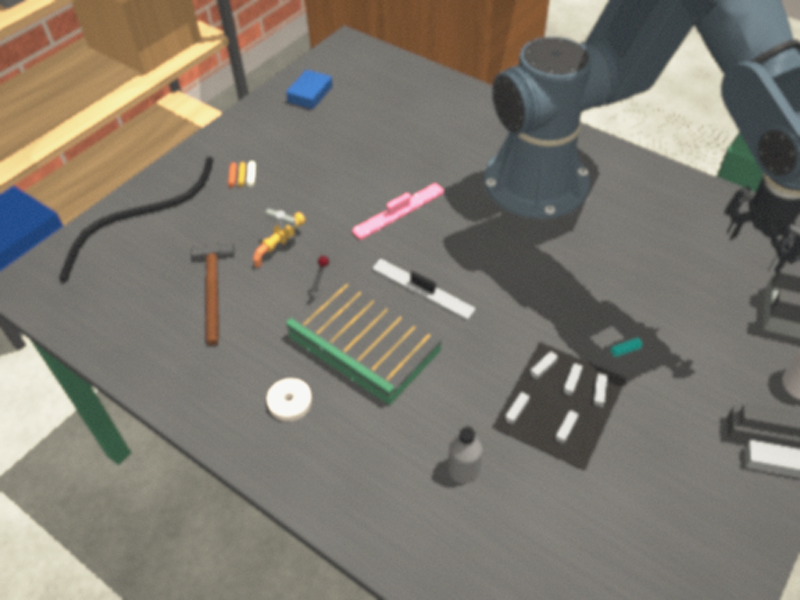

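View pics/side0.png

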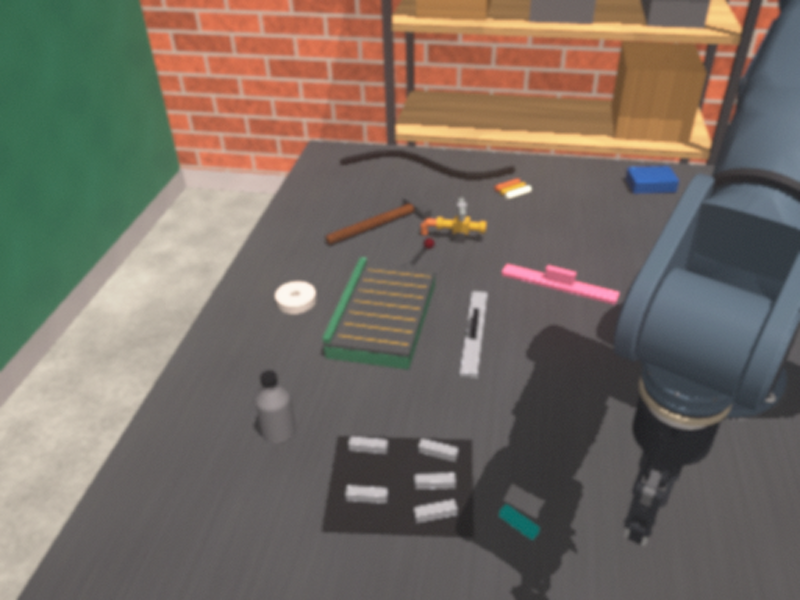

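View pics/wrist0.png

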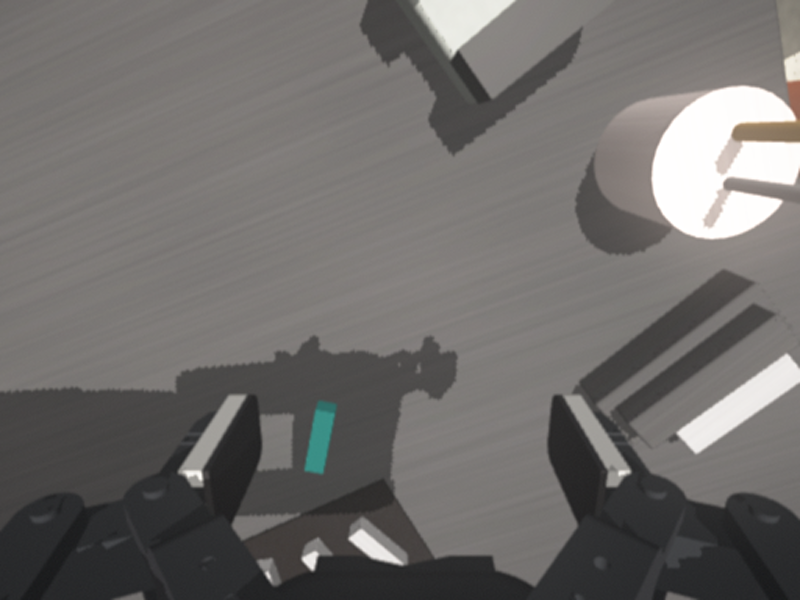

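The scene picture (800x600) shows the steel straightedge with black rib at (422,288), and its look-alikes: the pink bar at (398,210) and white/black things at the right edge (775,455). The chuck is at (365,340), with its rail on the far side. Five steel blanks lie on the mat at (543,364), (573,378), (600,388), (517,407) and (567,425), and the turquoise look-alike is at (627,347). The lever ball is at (323,261), the valve at (285,235).

```bash
cat > h.py <<'E'
import numpy as np, cv2
from cell import bot
from scipy.spatial.transform import Rotation as R
def cam(f,st=None):
    K=f["camera_matrix"]
    if "camera_from_world" in f: M=f["camera_from_world"]
    else:
        q=np.array(st["orientation"]);T=np.eye(4);T[:3,:3]=R.from_quat([q[1],q[2],q[3],q[0]]).as_matrix();T[:3,3]=st["ee_pos"]
        M=np.linalg.inv(T@f["T_tool_cam"])
    return K,M
def proj(K,M,P):
    P=np.atleast_2d(P);c=P@M[:3,:3].T+M[:3,3]; c=c*[1,-1,-1]
    p=c@K.T; return p[:,:2]/p[:,2:]
def ray(K,M,uv,z):
    d=np.linalg.inv(K)@np.array([uv[0],uv[1],1.0]);d=d*[1,-1,-1]
    Rm=M[:3,:3];o=-Rm.T@M[:3,3];d=Rm.T@d
    return o+d*(z-o[2])/d[2]
def grab(n,save=None):
    st=bot.read_state();f=bot.grab_frame(n);K,M=cam(f,st)
    if save: cv2.imwrite(f"pics/{save}.png",f["color"][:,:,::-1])
    return f["color"],K,M
def crop(img,x0,y0,x1,y1,s,name):
    c=img[y0:y1,x0:x1,::-1];cv2.imwrite(f"pics/{name}.png",cv2.resize(c,None,fx=s,fy=s,interpolation=cv2.INTER_CUBIC))
def rz(a): return np.array([[np.cos(a),-np.sin(a),0],[np.sin(a),np.cos(a),0],[0,0,1]])
E
python3 - <<'E'
from h import *
for n in ["scene","side"]:
    img,K,M=grab(n,n+"raw")
    for t,z in [("chuck",40),("straightedge",10),("mat",4),("blank0",12),("lever_ball",80),("valve",35),("valve_grip",77),("hammer",10),("oil",60),("wheel",11)]:
        for d in bot.find_in(n,t)[:7]:
            e=d["extent"];c=((e[0]+e[2])/2,(e[1]+e[3])/2)
            print(n,t,round(d["conf"],2),np.round(e),ray(K,M,c,z).round())
E
```

```text
scene chuck 0.83 [185. 161. 282. 258.] [600. -39.  40.]
scene straightedge 0.73 [241. 164. 302. 205.] [428. -18.  10.]
scene straightedge 0.73 [229. 116. 282. 154.] [ 274. -196.   10.]
scene straightedge 0.32 [324. 250. 338. 271.] [565. 287.  10.]
scene blank0 0.67 [357. 261. 370. 282.] [543. 381.  12.]
scene blank0 0.42 [338. 225. 354. 245.] [464. 279.  12.]
scene lever_ball 0.6 [198. 167. 211. 187.] [ 574. -171.   80.]
scene valve 0.64 [161. 136. 193. 171.] [ 518. -344.   35.]
scene valve_grip 0.68 [169. 136. 190. 144.] [ 494. -348.   77.]
scene hammer 0.68 [124. 158. 148. 221.] [ 701. -361.   10.]
scene hammer 0.63 [172. 241. 196. 269.] [797. -70.  10.]
scene oil 0.79 [286. 273. 310. 311.] [728. 278.  60.]
scene wheel 0.71 [173. 242. 199. 270.] [797. -63.  11.]
scene wheel 0.63 [287. 274. 308. 314.] [710. 267.  11.]
scene wheel 0.48 [198. 162. 212. 190.] [ 527. -218.   11.]
side chuck 0.78 [208. 152. 282. 238.] [611. -34.  40.]
side straightedge 0.56 [295. 186. 314. 240.] [427. -14.  10.]
side straightedge 0.56 [322. 173. 395. 194.] [ 270. -184.   10.]
side mat 0.78 [207. 279. 302
[... 243 characters left out ...]
2.]
side blank0 0.55 [224. 311. 249. 321.] [547. 380.  12.]
side blank0 0.46 [224. 279. 247. 292.] [570. 288.  12.]
side lever_ball 0.4 [264. 152. 281. 167.] [ 549. -177.   80.]
side lever_ball 0.39 [293. 186. 312. 240.] [426.  66.  80.]
side valve 0.74 [266. 322. 295. 334.] [440. 411.  35.]
side valve 0.65 [270. 130. 313. 155.] [ 508. -358.   35.]
side valve_grip 0.62 [163. 236. 192. 285.] [712. 288.  77.]
side valve_grip 0.38 [295. 129. 296. 144.] [ 492. -333.   77.]
side hammer 0.76 [210. 127. 277. 156.] [ 688. -378.   10.]
side hammer 0.19 [295. 130. 298. 140.] [ 500. -451.   10.]
side oil 0.67 [162. 235. 190. 283.] [725. 269.  60.]
side oil 0.52 [262. 153. 277. 168.] [ 562. -200.   60.]
```

```bash
python3 - <<'E'
from h import *
a=cv2.imread("pics/sceneraw.png")[:,:,::-1];b=cv2.imread("pics/sideraw.png")[:,:,::-1]
crop(a,150,120,320,265,4.6,"c1");crop(a,300,200,430,310,6,"c2")
crop(b,200,120,330,245,4.8,"c3");crop(b,200,265,360,350,5,"c4")
E
```

```text
(no output)
```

View pics/c1.png

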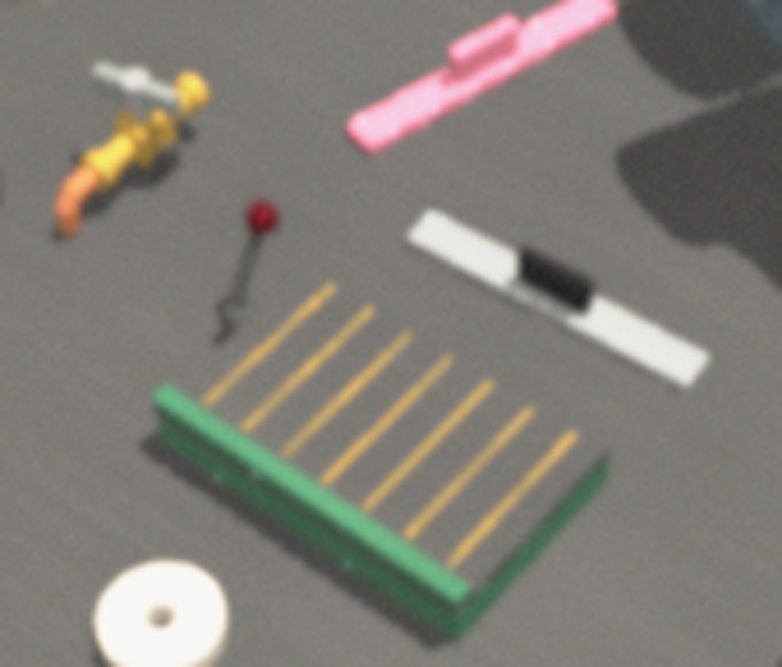

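View pics/c3.png

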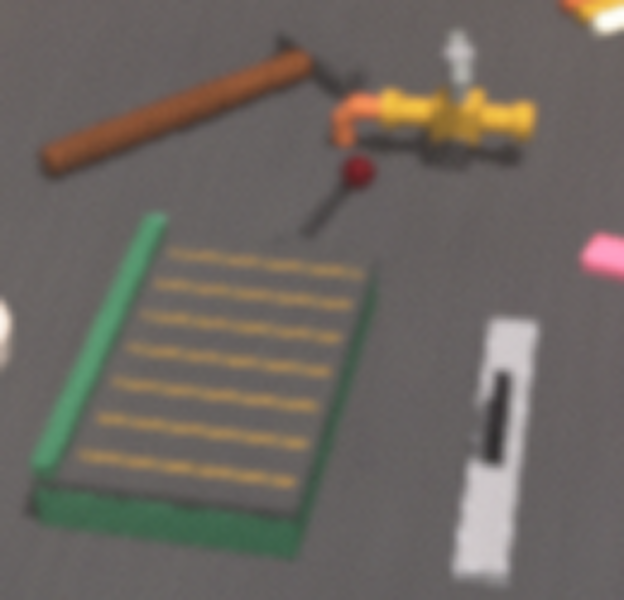

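View pics/c4.png

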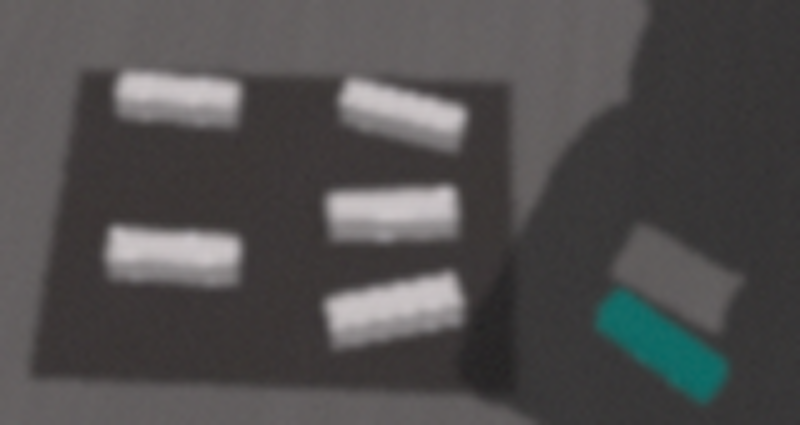

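```bash
cat > fit.py <<'E'
from h import *
from scipy.optimize import least_squares
def fitpose(obs,x0,z0=0):
    # obs: list of (K,M,[(local xyz, uv)...])
    def r(p):
        o=[]
        for K,M,l in obs:
            L=np.array([a for a,_ in l],float);U=np.array([b for _,b in l],float)
            o.append((proj(K,M,L@rz(p[2]).T+[p[0],p[1],z0])-U).ravel())
        return np.concatenate(o)
    s=least_squares(r,x0,loss="soft_l1");return s.x,r(s.x).reshape(-1,2)
E
python3 - <<'E'
from fit import *
_,K1,M1=grab("scene");_,K2,M2=grab("side")
S=lambda l:[(a,(150+b[0]/4.6-.4,120+b[1]/4.6-.4)) for a,b in l]
D=lambda l:[(a,(200+b[0]/4.8-.4,120+b[1]/4.8-.4)) for a,b in l]
c1=S([((-80,130,40),(606,458)),((66,130,52),(470,585)),((80,130,52),(460,603)),((80,-130,52),(153,398)),((66,-130,52),(168,385))])
c2=D([((-80,130,40),(298,522)),((-80,130,0),(295,557)),((80,130,52),(35,470)),((66,130,52),(52,478)),((80,-130,52),(150,213)),((66,-130,52),(167,217)),((-80,-130,40),(377,265))])
for o in ([(K1,M1,c1),(K2,M2,c2)],[(K1,M1,c1)],[(K2,M2,c2)]):
    p,r=fitpose(o,[605,-37,0]);print("chuck",p.round(3),np.abs(r).mean(),r.round(1).tolist())
s1=S([((-15,-120,10),(430,208)),((15,-120,10),(408,236)),((15,120,10),(690,387)),((-15,120,10),(710,355))])
s2=D([((15,-120,10),(492,318)),((-15,-120,10),(540,320)),((15,120,10),(455,572)),((-15,120,10),(507,580))])
for o in ([(K1,M1,s1),(K2,M2,s2)],[(K1,M1,s1)],[(K2,M2,s2)]):
    p,r=fitpose(o,[428,-16,0]);print("se",p.round(3),np.abs(r).mean(),r.round(1).tolist())
E
```

```text
chuck [ 6.10847e+02 -3.38790e+01 -4.30000e-02] 0.7181227224340402 [[1.4, -1.7], [0.4, 0.8], [-0.6, 0.2], [-0.1, 0.1], [-0.1, 0.0], [-0.3, -0.8], [0.6, 2.3], [-1.0, -0.7], [0.2, -1.7], [-0.5, 0.9], [0.2, 0.6], [0.6, -1.4]]
chuck [ 6.10876e+02 -3.42460e+01 -4.50000e-02] 0.5422218629968484 [[1.3, -1.7], [0.2, 0.8], [-0.8, 0.2], [-0.1, -0.0], [-0.2, -0.1]]
chuck [ 6.10581e+02 -3.25110e+01 -4.10000e-02] 0.8063337298089063 [[-0.2, -0.5], [0.7, 2.6], [-1.0, -0.3], [0.2, -1.3], [-0.5, 1.2], [0.1, 0.8], [0.6, -1.2]]
se [ 4.29595e+02 -2.20920e+01  1.20000e-02] 0.42467007164953685 [[0.3, 0.7], [-0.2, 0.1], [-0.7, -0.3], [0.0, 0.5], [0.4, 0.7], [-0.2, 1.0], [0.3, -0.2], [0.2, -0.8]]
se [ 4.28371e+02 -2.23110e+01  1.50000e-02] 0.33534429856959136 [[0.4, 0.5], [-0.1, -0.1], [-0.5, -0.7], [0.2, 0.2]]
se [ 4.30207e+02 -2.23690e+01  1.20000e-02] 0.4222533036859417 [[0.2, 0.6], [-0.3, 1.0], [0.1, -0.3], [0.0, -0.9]]
```

```bash
cat > plan.py <<'E'
from h import *
def yaw(st):
    q=np.array(st["orientation"]);m=R.from_quat([q[1],q[2],q[3],q[0]]).as_matrix();return np.degrees(np.arctan2(m[1,0],m[0,0])),m
def plan(*tg):
    """tg: (x,y,z,phi_deg) list; phi = direction of tool x. prints rotations (tool z) then tool-frame shift in 30mm units"""
    st=bot.read_state();ph,m=yaw(st);p=np.array(st["ee_pos"])
    print("t %.2f pos"%st["time"],p.round(1),"phi %.2f"%ph,"tilt deg",np.degrees(np.arcsin(m[:2,2])).round(2),"F",np.round(st["force"],1),"gap %.1f"%st["finger_gap"],"j",np.round(st["joint_positions"],2))
    # keep vertical correction
    for t in tg:
        d=np.array(t[:3])-p;f=np.radians(t[3])
        x=np.array([np.cos(f),np.sin(f)]);y=np.array([np.sin(f),-np.cos(f)])
        rot=-( (t[3]-ph+180)%360-180)  # about tool z (down)
        s=np.array([d[:2]@x,d[:2]@y,-d[2]])/30
        n=int(np.ceil(np.abs(s).max()-1e-9)) or 1;k=int(np.ceil(abs(rot)/7))
        print(f"->{t}: rot {rot:.2f} ({k} rows of {rot/max(k,1):.2f}); shift units {s.round(3)} ({n} rows of {(s/n).round(3)})")
        p=np.array(t[:3],float);ph=t[3]
E
python3 -c "
from plan import *
plan((510,-90,280,90))"
```

```text
t 1.35 pos [196.7 513.6 231.3] phi 159.04 tilt deg [-0.  0.] F [-0.3  0.1 -0.1] gap 85.2 j [ 1.12  0.35  1.65  0.    1.14 -0.08]
->(510, -90, 280, 90): rot 69.04 (10 rows of 6.90); shift units [-20.121  10.444  -1.623] (21 rows of [-0.958  0.497 -0.077])
```

Request:
send_rows:
  commands:
    - [[0,0,-0.16,0,0,6.9,1],[0,0,-0.16,0,0,6.9,1],[0,0,-0.16,0,0,6.9,1],[0,0,-0.16,0,0,6.9,1],[0,0,-0.16,0,0,6.9,1],[0,0,-0.16,0,0,6.9,1],[0,0,-0.16,0,0,6.9,1],[0,0,-0.16,0,0,6.9,1],[0,0,-0.16,0,0,6.9,1],[0,0,-0.16,0,0,6.9,1]]

```text
time: 2.18
ee_pos: [196.7, 513.6, 279.5]
orientation: [0.0, 0.709, 0.705, 0.0]
force: [-0.0, 0.7, -0.1]
finger_gap: 85.3
```

Request:
send_rows:
  commands:
    - [[-0.96,0.5,0,0,0,0,1],[-0.96,0.5,0,0,0,0,1],[-0.96,0.5,0,0,0,0,1],[-0.96,0.5,0,0,0,0,1],[-0.96,0.5,0,0,0,0,1],[-0.96,0.5,0,0,0,0,1],[-0.96,0.5,0,0,0,0,1],[-0.96,0.5,0,0,0,0,1],[-0.96,0.5,0,0,0,0,1],[-0.96,0.5,0,0,0,0,1],[-0.96,0.5,0,0,0,0,1],[-0.96,0.5,0,0,0,0,1]]

```text
time: 3.18
ee_pos: [377.4, 166.6, 279.5]
orientation: [0.0, 0.707, 0.707, 0.0]
force: [0.9, 0.3, -0.2]
finger_gap: 85.6
```

Request:
send_rows:
  commands:
    - [[-0.96,0.5,0,0,0,0,1],[-0.96,0.5,0,0,0,0,1],[-0.96,0.5,0,0,0,0,1],[-0.96,0.5,0,0,0,0,1],[-0.96,0.5,0,0,0,0,1],[-0.96,0.5,0,0,0,0,1],[-0.96,0.5,0,0,0,0,1],[-0.96,0.5,0,0,0,0,1],[-0.96,0.5,0,0,0,0,1]]

```text
time: 3.93
ee_pos: [512.6, -92.6, 279.3]
orientation: [0.0, 0.707, 0.707, 0.0]
force: [0.8, -0.3, 0.5]
finger_gap: 84.9
```

```bash
python3 - <<'E'
from plan import *
plan((430,-22,100,90))
img,K,M=grab("wrist","w1");cv2.imwrite("pics/w1b.png",cv2.resize(img[:,:,::-1],(800,600),interpolation=cv2.INTER_CUBIC))
def ov(p,pts): 
    return proj(K,M,np.array(pts,float)@rz(p[2]).T+[p[0],p[1],0]).round(1).tolist()
print(ov((611,-34,-.043),[(-80,130,40),(-80,-130,40),(66,130,52),(66,-130,52)]))
print(ov((430,-22,.013),[(-15,-120,10),(15,-120,10),(15,120,10),(-15,120,10)]))
E
```

```text
t 3.93 pos [512.6 -92.6 279.3] phi 90.03 tilt deg [ 0.01 -0.  ] F [ 0.8 -0.3  0.5] gap 84.9 j [-0.27  0.25  1.67  0.    1.23 -0.27]
->(430, -22, 100, 90): rot 0.03 (1 rows of 0.03); shift units [ 2.355 -2.755  5.978] (6 rows of [ 0.392 -0.459  0.996])
[[282.1, -31.5], [268.4, 207.1], [430.7, -28.1], [386.1, 215.4]]
[[186.7, 186.2], [209.0, 185.9], [195.9, -21.2], [168.8, -20.8]]
```

View pics/w1b.png

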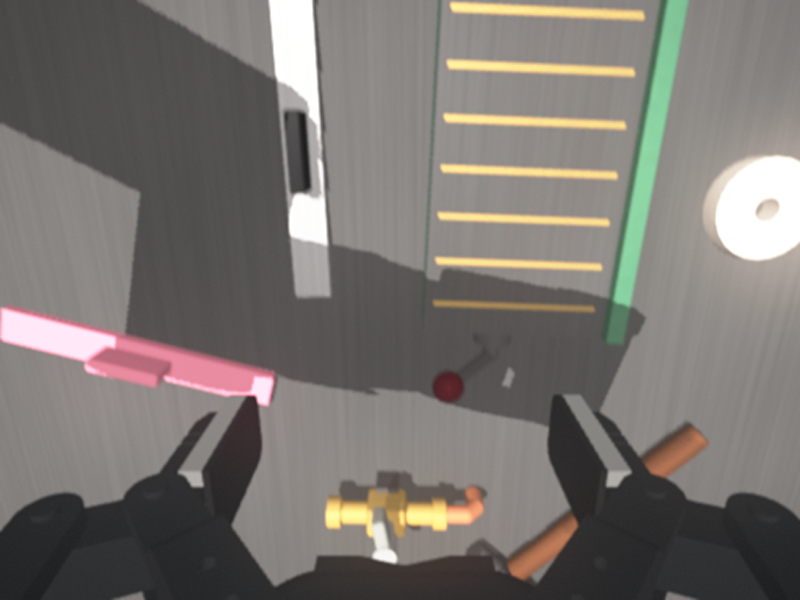

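The wrist picture shows the steel straightedge with its black rib at (300,150), and its right end at (313,297). The chuck's brass lines run from (545,12) to (513,306), the green rail from (675,0) to (617,343), the red lever ball is at (448,387), and the valve is at (385,512) with its handle pointing down. The pink bar is clearly a look-alike.

```bash
python3 - <<'E'
from h import *
a=cv2.imread("pics/w1.png")[:,:,::-1]
crop(a,370,0,450,230,3,"c5");crop(a,170,0,225,200,3,"c6");crop(a,200,290,320,370,6,"c7")
for r in (20,60,100,140,180,200): print(r,[tuple(int(v) for v in a[r,c]) for c in range(int(432-r*.21)-14,int(432-r*.21)+18)])
E
```

```text
20 [(135, 132, 130), (135, 133, 129), (136, 133, 129), (136, 132, 128), (135, 133, 129), (120, 124, 116), (98, 114, 99), (79, 105, 85), (74, 103, 82), (78, 112, 88), (100, 149, 116), (121, 184, 142), (129, 197, 152), (131, 199, 154), (130, 199, 154), (130, 199, 153), (130, 197, 152), (129, 197, 152), (128, 195, 150), (129, 195, 151), (127, 195, 151), (127, 194, 150), (126, 189, 147), (127, 172, 140), (132, 149, 132), (137, 137, 131), (138, 135, 132), (139, 136, 132), (136, 133, 130), (136, 133, 129), (136, 133, 128), (136, 132, 129)]
60 [(141, 137, 134), (141, 137, 135), (141, 137, 135), (139, 136, 133), (139, 135, 132), (138, 135, 131), (123, 127, 119), (103, 119, 104), (82, 109, 89), (77, 106, 84), (86, 122, 96), (112, 167, 129), (132, 200, 155), (138, 211, 163), (139, 212, 164), (138, 209, 161), (137, 208, 160), (137, 207, 160), (137, 208, 160), (137, 208, 160), (136, 207, 159), (136, 208, 159), (134, 205, 157), (133, 191, 151), (134, 164, 140), (138, 142, 133), (141, 138, 133), (141, 138, 134), (143, 140, 136), (142, 139, 134), (139, 136, 132), (140, 136, 132)]
100 [(146, 141, 13
[... 1382 characters left out ...]
209, 161), (137, 208, 161), (137, 208, 161), (135, 207, 160), (135, 207, 160), (135, 208, 160), (135, 206, 160), (135, 193, 153), (136, 165, 142), (140, 144, 135), (140, 137, 132), (139, 136, 132), (139, 136, 132), (139, 136, 132)]
200 [(105, 96, 85), (107, 98, 86), (107, 99, 87), (105, 96, 85), (99, 93, 85), (92, 89, 86), (91, 89, 87), (90, 88, 86), (90, 88, 86), (89, 88, 84), (85, 86, 82), (76, 86, 77), (67, 85, 71), (66, 87, 71), (68, 93, 75), (76, 107, 86), (84, 121, 96), (86, 124, 98), (86, 124, 98), (85, 123, 97), (85, 123, 98), (85, 124, 97), (86, 124, 98), (86, 124, 99), (85, 123, 98), (87, 120, 98), (86, 105, 91), (88, 91, 86), (87, 86, 83), (88, 87, 84), (86, 86, 84), (88, 88, 85)]
```

View pics/c5.png

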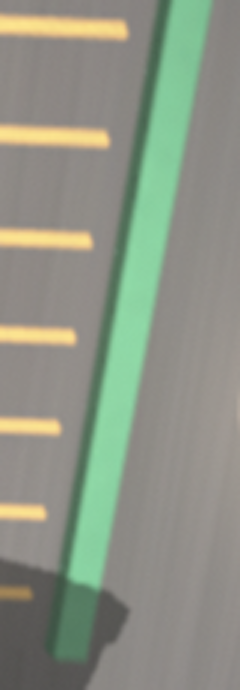

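View pics/c6.png

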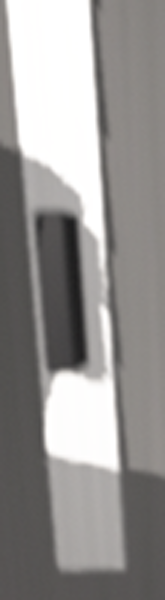

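View pics/c7.png

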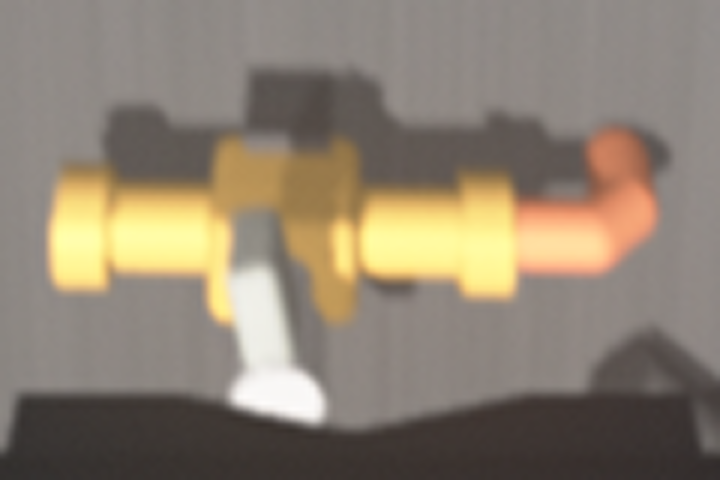

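```bash
cat > rail.py <<'E'
from fit import *
def railfit(img,K,M,guess):
    """edge pts along inner top (66,*,52) and outer top (80,*,52) edges; solve x,yaw"""
    g=cv2.GaussianBlur(img,(0,0),.7).astype(float);P=[]
    for ly in np.arange(-115,125,5):
        a,b=proj(K,M,np.array([(50,ly,52),(95,ly,52)],float)@rz(guess[2]).T+[guess[0],guess[1],0])
        n=200;t=np.linspace(0,1,n);pts=a+(b-a)*t[:,None]
        if pts.min()<3 or pts[:,0].max()>508 or pts[:,1].max()>260: continue
        s=cv2.remap(g.astype(np.float32),pts[:,0].astype(np.float32)[None],pts[:,1].astype(np.float32)[None],cv2.INTER_LINEAR)[0]
        gr=s[:,1]-s[:,0]; d=np.gradient(gr)
        i=d.argmax();j=i+d[i:].argmin()
        P.append((ray(K,M,pts[i],52),ray(K,M,pts[j],52)))
    P=np.array(P);return P
E
python3 - <<'E'
from rail import *
img=cv2.imread("pics/w1.png")[:,:,::-1]
st=bot.read_state();f=bot.grab_frame("wrist");K,M=cam(f,st)
P=railfit(img,K,M,(612,-35,-.043))
for k in (0,1):
    c=np.polyfit(P[:,k,1],P[:,k,0],1);r=P[:,k,0]-np.polyval(c,P[:,k,1]);print(len(P),"x at y=-34",np.polyval(c,-34),"yaw",-np.arctan(c[0]),r.std())
w=(P[:,1]-P[:,0])[:,0];print(w.round(1))
# brass lines
hsv=cv2.cvtColor(img[:, :, ::-1].copy(),cv2.COLOR_BGR2HSV)
m=((hsv[...,0]>12)&(hsv[...,0]<24)&(hsv[...,1]>70)).astype(np.uint8);m[230:]=0;m[:,:265]=0;m[:,425:]=0
n,l,s,c=cv2.connectedComponentsWithStats(m)
for i in range(1,n):
    if s[i,4]>100:
        ys,xs=np.where(l==i);q=np.polyfit(xs,ys,1);A=ray(K,M,(xs.min()-.0,np.polyval(q,xs.min())),40);B=ray(K,M,(xs.max(),np.polyval(q,xs.max())),40)
        print(A.round(1),B.round(1),"yaw",np.arctan2(B[1]-A[1],B[0]-A[0]).round(4),s[i].tolist())
E
```

```text
43 x at y=-34 680.845655054041 yaw -0.050549600650163826 1.9442686298520915
43 x at y=-34 694.9182762894781 yaw -0.037899302728161804 0.3221726982660408
[18.5 27.1 13.1 13.3 13.1 14.  14.7 13.3 14.  14.7 14.2 14.2 13.6 14.
 14.5 14.5 14.  14.2 14.  13.6 13.3 13.8 14.2 14.5 14.  14.2 12.7 13.1
 14.  14.5 13.8 13.8 13.8 13.6 13.6 13.3 14.  13.3 13.8 13.6 13.3 13.6
 13.3]
[546.1  63.   40. ] [676.6  57.8  40. ] yaw -0.0399 [288, 1, 125, 12, 681]
[544.9  28.   40. ] [675.3  22.9  40. ] yaw -0.0393 [286, 38, 121, 11, 612]
[543.6  -6.9  40. ] [673.6 -12.   40. ] yaw -0.0399 [284, 72, 117, 11, 569]
[542.2 -41.8  40. ] [671.6 -47.   40. ] yaw -0.0399 [282, 105, 113, 10, 549]
[540.6 -76.7  40. ] [670.3 -81.9  40. ] yaw -0.0402 [280, 135, 110, 10, 529]
[ 538.9 -111.6   40. ] [ 669.9 -116.9   40. ] yaw -0.04 [278, 164, 108, 9, 524]
[ 538.3 -146.6   40. ] [ 667.9 -151.8   40. ] yaw -0.0403 [277, 192, 104, 8, 494]
```

```bash
python3 - <<'E'
from rail import *
img=cv2.imread("pics/w1.png")[:,:,::-1]
st=bot.read_state();f=bot.grab_frame("wrist");K,M=cam(f,st)
# rail end bottom rows: from crop c5: inner bottom-left (48,652)->, top end right (85,660) /3 + (370,0)
print("rail end z52",ray(K,M,(370+66/3,657/3),52), "valve body centre z35",ray(K,M,(200+285/6,290+235/6),35),"handle visible end z88",ray(K,M,(200+258/6,290+220/6),88),"ball",ray(K,M,(448/1.5625,387/1.5625),85))
# straightedge: crop c6 right end z10 corners, rib
print("se right end",ray(K,M,(170+57/3,571/3),10),ray(K,M,(170+125/3,569/3),10))
print("rib top corners z40",[ray(K,M,(170+a/3,b/3),40).round(1) for a,b in [(40,215),(75,212),(86,366),(50,368)]])
a,b=[ray(K,M,(170+a/3,b/3),10).round(1) for a,b in [(5,3),(90,3)]];print("far",a,b)
E
```

```text
rail end z52 [ 679.76562329 -173.63275981   52.        ] valve body centre z35 [ 496.97613861 -357.29582626   35.        ] handle visible end z88 [ 493.64215842 -306.14518411   88.        ] ball [ 546.5209899  -195.52458101   85.        ]
se right end [ 420.0481839  -149.52361616   10.        ] [ 450.59624447 -148.63000003   10.        ]
rib top corners z40 [array([430.4,  -0.7,  40. ]), array([4.434e+02, 3.000e-01, 4.000e+01]), array([444. , -55.8,  40. ]), array([430. , -56.5,  40. ])]
far [416.3  74.9  10. ] [448.2  74.8  10. ]
```

```bash
python3 -c "
from plan import *
plan((434,-26,120,90.8),(434,-26,16,90.8))"
```

```text
t 4.08 pos [512.5 -92.5 278.9] phi 89.90 tilt deg [-0.03  0.  ] F [-0.2  0.  -0.2] gap 85.5 j [-0.27  0.25  1.67 -0.    1.22 -0.27]
->(434, -26, 120, 90.8): rot -0.90 (1 rows of -0.90); shift units [ 2.253 -2.587  5.296] (6 rows of [ 0.376 -0.431  0.883])
->(434, -26, 16, 90.8): rot -0.00 (0 rows of -0.00); shift units [0.    0.    3.467] (4 rows of [0.    0.    0.867])
```

Request:
send_rows:
  commands:
    - [[0,0,0,0,0,-0.9,1],[0.38,-0.43,0.88,0,0,0,1],[0.38,-0.43,0.88,0,0,0,1],[0.38,-0.43,0.88,0,0,0,1],[0.38,-0.43,0.88,0,0,0,1],[0.38,-0.43,0.88,0,0,0,1],[0.38,-0.43,0.88,0,0,0,1]]

```text
time: 4.67
ee_pos: [432.5, -22.4, 120.3]
orientation: [0.0, 0.701, 0.714, 0.0]
force: [0.9, -0.9, 0.6]
finger_gap: 85.3
```

```bash
python3 - <<'E'
from plan import *
plan((434,-26,16,90.8))
img,K,M=grab("wrist","w2");cv2.imwrite("pics/w2b.png",cv2.resize(img[:,:,::-1],(800,600),interpolation=cv2.INTER_CUBIC))
E
```

```text
t 4.67 pos [432.5 -22.4 120.3] phi 91.06 tilt deg [ 0.06 -0.  ] F [ 0.9 -0.9  0.6] gap 85.3 j [-0.16  0.31  2.04  0.    0.79 -0.18]
->(434, -26, 16, 90.8): rot 0.26 (1 rows of 0.26); shift units [-0.121  0.05   3.477] (4 rows of [-0.03   0.012  0.869])
```

View pics/w2b.png

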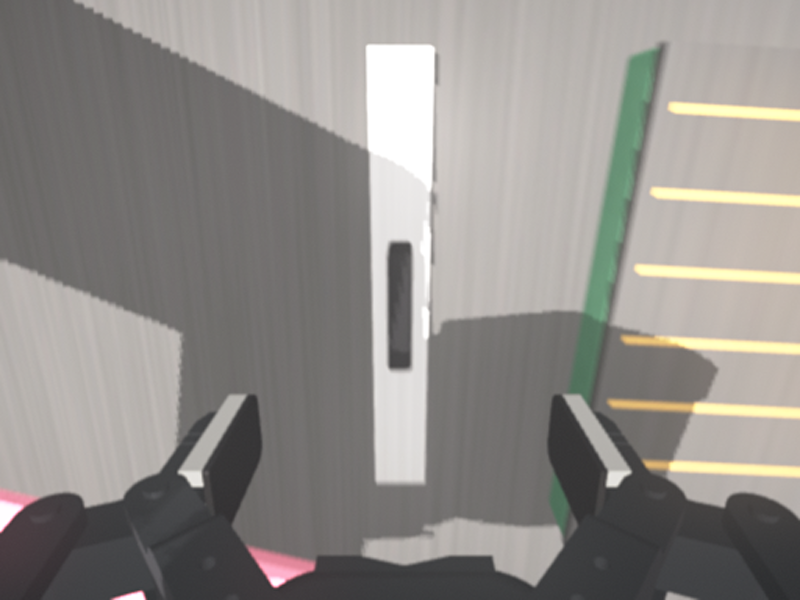

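The bar is centred between the jaws, its ends at rows 45 and 484 and its rib at (400,305).

```bash
python3 - <<'E'
from fit import *
st=bot.read_state();f=bot.grab_frame("wrist");K,M=cam(f,st)
w=lambda l:[(a,(b[0]/1.5625-.2,b[1]/1.5625-.2)) for a,b in l]
o=w([((-15,120,10),(367,45)),((15,120,10),(434,45)),((-15,-120,10),(375.5,484)),((15,-120,10),(426,484)),((-6,30,40),(388,243)),((6,30,40),(411,242)),((-6,-30,40),(389,368)),((6,-30,40),(411,368))])
p,r=fitpose([(K,M,o)],[434,-26,0]);print(p.round(4),r.round(1).tolist())
# near-left chuck corner and brass lines near ends
c=w([((-80,130,40),(661,45))])
print(ray(K,M,c[0][1],40))
E
```

```text
[ 4.252809e+02 -1.778830e+01  1.790000e-02] [[-0.3, -8.9], [0.3, -8.9], [-0.0, -0.3], [0.1, -0.1], [-1.3, 1.7], [1.4, 2.4], [-1.1, 0.4], [0.8, 0.5]]
[525.39014501  94.04629811  40.        ]
```

```bash
cat >> h.py <<'E'
def wgrab(name):
    st=bot.read_state();f=bot.grab_frame("wrist");K,M=cam(f,st);img=f["color"]
    cv2.imwrite(f"pics/{name}.png",img[:,:,::-1]);np.savez(f"pics/{name}.npz",K=K,M=M)
    cv2.imwrite(f"pics/{name}b.png",cv2.resize(img[:,:,::-1],(800,600),interpolation=cv2.INTER_CUBIC))
    return img,K,M
E
python3 - <<'E'
from plan import *
from fit import *
plan()
img,K,M=wgrab("w3")
plan()
g=cv2.cvtColor(img,cv2.COLOR_RGB2GRAY).astype(float)
print(g[10:45,257].round().tolist());print(g[295:325,257].round().tolist())
print(g[60,225:290].round().tolist());print(g[300,225:290].round().tolist())
E
```

```text
t 4.77 pos [429.6 -21.6 118.2] phi 91.12 tilt deg [-0.4   0.07] F [-0.6  0.2 -0. ] gap 85.4 j [-0.16  0.31  2.05  0.    0.79 -0.18]
t 4.82 pos [432.  -22.5 120.2] phi 91.10 tilt deg [-0.18  0.03] F [-0.1 -0.2 -0.3] gap 85.2 j [-0.16  0.31  2.04  0.    0.79 -0.18]
[181.0, 181.0, 181.0, 181.0, 181.0, 182.0, 183.0, 182.0, 182.0, 183.0, 183.0, 183.0, 184.0, 184.0, 184.0, 184.0, 183.0, 185.0, 184.0, 183.0, 219.0, 255.0, 255.0, 255.0, 255.0, 255.0, 255.0, 255.0, 255.0, 255.0, 255.0, 255.0, 255.0, 255.0, 255.0]
[221.0, 221.0, 222.0, 221.0, 221.0, 221.0, 220.0, 221.0, 220.0, 220.0, 221.0, 220.0, 220.0, 220.0, 220.0, 220.0, 221.0, 216.0, 181.0, 134.0, 116.0, 115.0, 117.0, 117.0, 116.0, 116.0, 115.0, 115.0, 116.0, 115.0]
[187.0, 187.0, 187.0, 189.0, 188.0, 187.0, 188.0, 188.0, 190.0, 192.0, 193.0, 193.0, 192.0, 191.0, 190.0, 188.0, 231.0, 255.0, 255.0, 255.0, 255.0, 255.0, 255.0, 255.0, 255.0, 255.0, 255.0, 255.0, 255.0, 255.0, 255.0, 255.0, 255.0, 255.0, 255.0, 255.0, 255.0, 255.0, 255.0, 255.0, 255.0, 255.0, 255.0, 255.0, 255.0, 255.0, 255.0, 255.0, 255.0, 255.0, 255.0, 255.0, 255.0, 255.0, 255.0, 255.0, 255.0, 255.0, 255.0, 196.0, 186.0, 198.0, 202.0, 203.0, 202.0]
[115.0, 115.0, 115.0, 115.0, 114.0, 114.0, 115.0, 115.0, 115.0, 113.0, 115.0, 116.0, 115.0, 114.0, 115.0, 116.0, 117.0, 117.0, 116.0, 147.0, 210.0, 222.0, 219.0, 218.0, 219.0, 217.0, 217.0, 218.0, 220.0, 220.0, 219.0, 219.0, 221.0, 221.0, 220.0, 218.0, 218.0, 219.0, 219.0, 219.0, 220.0, 222.0, 222.0, 221.0, 218.0, 218.0, 220.0, 219.0, 219.0, 220.0, 223.0, 214.0, 158.0, 122.0, 119.0, 118.0, 118.0, 116.0, 117.0, 116.0, 116.0, 114.0, 113.0, 115.0, 117.0]
```

Request:
send_rows:
  commands:
    - [[0,0,0,0,0,0,1],[0,0,0,0,0,0,1],[0,0,0,0,0,0,1],[0,0,0,0,0,0,1]]

```text
time: 5.15
ee_pos: [434.4, -24.1, 121.7]
orientation: [0.001, 0.701, 0.713, 0.001]
force: [-0.5, -0.6, 0.4]
finger_gap: 85.2
```

```bash
python3 - <<'E'
from plan import *
from fit import *
for k in range(4):
    plan()
    img,K,M=wgrab("w4")
    g=cv2.cvtColor(img,cv2.COLOR_RGB2GRAY).astype(float)
    t=np.argmax(g[10:60,257]>215)+10;b=295+np.argmax(g[295:330,257]<170)
    print(t,b,ray(K,M,(257,t-.5),10).round(1),ray(K,M,(257,b-.5),10).round(1))
E
```

```text
t 5.15 pos [434.4 -24.1 121.7] phi 90.93 tilt deg [ 0.1  -0.02] F [-0.5 -0.6  0.4] gap 85.2 j [-0.16  0.31  2.04 -0.    0.79 -0.18]
27 309 [431.7  95.2  10. ] [ 435.4 -145.1   10. ]
t 5.20 pos [434.2 -24.1 121.5] phi 90.93 tilt deg [ 0.08 -0.01] F [0.  0.4 0.1] gap 85.5 j [-0.16  0.31  2.04 -0.    0.79 -0.18]
27 309 [431.5  95.2  10. ] [ 435.2 -144.9   10. ]
t 5.25 pos [434.  -24.1 121.3] phi 90.93 tilt deg [ 0.05 -0.01] F [-0.6  0.2  0.1] gap 85.2 j [-0.16  0.31  2.04 -0.    0.79 -0.18]
27 309 [431.3  95.2  10. ] [ 435.  -144.8   10. ]
t 5.30 pos [433.9 -24.  121.2] phi 90.93 tilt deg [ 0.04 -0.01] F [ 0.6  1.2 -0.1] gap 85.2 j [-0.16  0.31  2.04 -0.    0.79 -0.18]
27 309 [431.1  95.2  10. ] [ 434.8 -144.6   10. ]
```

Request:
send_rows:
  commands:
    - [[0,0,0.88,0,0,0,1],[0,0,0.88,0,0,0,1],[0,0,0.88,0,0,0,1],[0,0,0.8,0,0,0,1],[0,0,0,0,0,0,1],[0,0,0,0,0,0,1],[0,0,0,0,0,0,1]]

```text
time: 5.93
ee_pos: [434.2, -24.0, 18.7]
orientation: [0.0, 0.701, 0.713, 0.0]
force: [0.3, 0.8, 0.6]
finger_gap: 85.4
```

```bash
python3 -c "
from plan import *
plan((434,-26,16,90.8))"
```

```text
t 5.93 pos [434.2 -24.   18.7] phi 90.94 tilt deg [ 0.06 -0.01] F [0.3 0.8 0.6] gap 85.4 j [-0.16  0.52  2.08  0.    0.54 -0.18]
->(434, -26, 16, 90.8): rot 0.14 (1 rows of 0.14); shift units [-0.068 -0.008  0.09 ] (1 rows of [-0.068 -0.008  0.09 ])
```

Request:
send_rows:
  commands:
    - [[0,0,0.08,0,0,0,1],[0,0,0,0,0,0,-1],[0,0,0,0,0,0,-1],[0,0,0,0,0,0,-1],[0,0,0,0,0,0,-1],[0,0,0,0,0,0,-1],[0,0,0,0,0,0,-1],[0,0,0,0,0,0,-1],[0,0,0,0,0,0,-1],[0,0,0,0,0,0,-1]]

```text
time: 6.77
ee_pos: [433.4, -23.8, 15.5]
orientation: [-0.0, 0.701, 0.713, -0.0]
force: [-3.1, -0.1, 6.8]
finger_gap: 11.1
```

Request:
send_rows:
  commands:
    - [[0,0,-0.4,0,0,0,-1],[0,0,-0.6,0,0,0,-1],[0,0,-0.8,0,0,0,-1],[0,0,-0.8,0,0,0,-1],[0,0,-0.8,0,0,0,-1],[0,0,-0.6,0,0,0,-1],[0,0,0,0,0,3.2,-1],[0,0,0,0,0,0,-1],[0,0,0,0,0,0,-1]]

```text
time: 7.52
ee_pos: [433.0, -23.7, 134.7]
orientation: [-0.001, 0.72, 0.694, -0.0]
force: [-0.2, -0.6, -6.0]
finger_gap: 11.0
```

```bash
python3 -c "
from plan import *
plan((620,-43,135,87.7))"
```

```text
t 7.52 pos [433.  -23.7 134.7] phi 87.82 tilt deg [-0.08  0.01] F [-0.2 -0.6 -6. ] gap 11.0 j [-0.16  0.29  2.03 -0.    0.83 -0.12]
->(620, -43, 135, 87.7): rot 0.12 (1 rows of 0.12); shift units [-0.391  6.255 -0.009] (7 rows of [-0.056  0.894 -0.001])
```

Request:
send_rows:
  commands:
    - [[-0.06,0.6,0,0,0,0,-1],[-0.06,0.9,0,0,0,0,-1],[-0.06,0.9,0,0,0,0,-1],[-0.06,0.9,0,0,0,0,-1],[-0.06,0.9,0,0,0,0,-1],[-0.06,0.9,0,0,0,0,-1],[-0.06,0.8,0,0,0,0,-1],[0,0.4,0,0,0,0,-1],[0,0,0,0,0,0,-1],[0,0,0,0,0,0,-1],[0,0,0,0,0,0,-1],[0,0,0,0,0,0,-1]]

```text
time: 8.52
ee_pos: [621.0, -43.8, 134.7]
orientation: [-0.001, 0.721, 0.693, -0.001]
force: [-0.5, -0.1, -5.6]
finger_gap: 10.8
```

```bash
python3 - <<'E'
from plan import *
plan()
wgrab("w5");plan()
E
```

```text
t 8.52 pos [621.  -43.8 134.7] phi 87.77 tilt deg [-0.09  0.01] F [-0.5 -0.1 -5.6] gap 10.8 j [-0.15  0.59  1.54 -0.    1.02 -0.11]
t 8.57 pos [621.2 -43.8 135. ] phi 87.76 tilt deg [-0.06  0.01] F [-0.3  0.  -4.2] gap 10.9 j [-0.15  0.59  1.54 -0.    1.02 -0.11]
```

View pics/w5b.png

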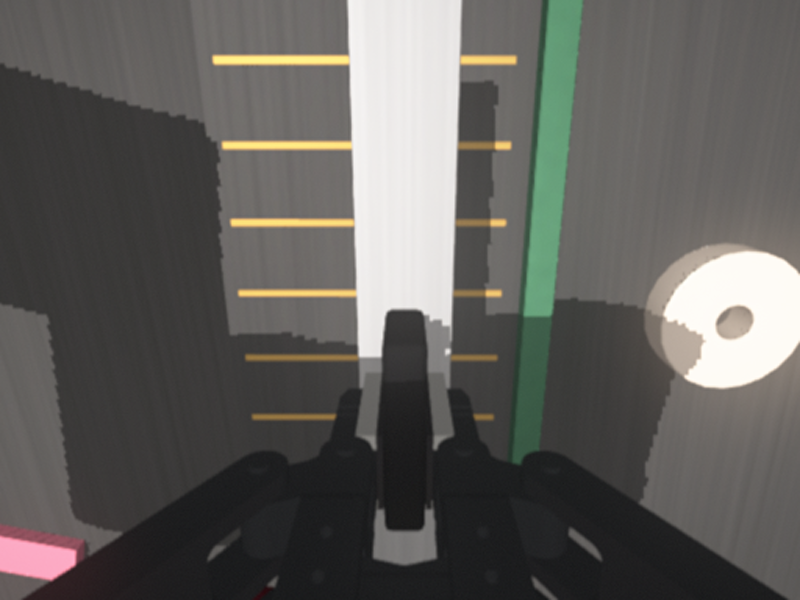

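The bar is held over the chuck, with brass lines on both sides and the rail at (550,200). Now the lines and the rail edge give the chuck pose.

```bash
cat > chk.py <<'E'
from rail import *
def measure(name,guess,rows=280):
    z=np.load(f"pics/{name}.npz");K,M=z["K"],z["M"];img=cv2.imread(f"pics/{name}.png")[:,:,::-1].copy()
    hsv=cv2.cvtColor(img,cv2.COLOR_RGB2HSV)
    m=((hsv[...,0]>12)&(hsv[...,0]<24)&(hsv[...,1]>90)).astype(np.uint8);m[rows:]=0
    n,l,s,c=cv2.connectedComponentsWithStats(m)
    for i in range(1,n):
        if s[i,4]>40:
            ys,xs=np.where(l==i)
            if np.ptp(xs)<15: continue
            q=np.polyfit(xs,ys,1);A=ray(K,M,(xs.min(),np.polyval(q,xs.min())),40);B=ray(K,M,(xs.max(),np.polyval(q,xs.max())),40)
            loc=[(rz(-guess[2])@(P-[guess[0],guess[1],0])).round(1)[:2].tolist() for P in (A,B)]
            print("line",A.round(1),B.round(1),"local",loc)
    P=railfit(img,K,M,guess);w=(P[:,1]-P[:,0])[:,0];P=P[(w>12)&(w<16)]
    for k in (0,1):
        c=np.polyfit(P[:,k,1],P[:,k,0],1);print(len(P),"rail edge x at y=-40: %.1f"%np.polyval(c,-40),"yaw %.4f"%-np.arctan(c[0]))
E
python3 - <<'E'
from chk import *
measure("w5",(613,-41,-.04))
z=np.load("pics/w5.npz");K,M=z["K"],z["M"]
# bar near/ far long edges at top z=135-16+10~129
for r,c0,c1 in [(20,349,461),(200,357,455)]: print(ray(K,M,(c0/1.5625,r/1.5625),129).round(1),ray(K,M,(c1/1.5625,r/1.5625),129).round(1))
E
```

```text
line [543.3  68.9  40. ] [600.9  66.9  40. ] local [[-74.0, 107.0], [-16.4, 107.3]]
line [649.8  65.4  40. ] [673.2  64.5  40. ] local [[32.5, 107.7], [55.9, 107.8]]
line [542.   34.3  40. ] [599.7  32.1  40. ] local [[-73.9, 72.4], [-16.2, 72.5]]
line [649.   29.8  40. ] [671.5  29.3  40. ] local [[33.1, 72.2], [55.6, 72.6]]
line [540.4  -0.6  40. ] [598.7  -2.9  40. ] local [[-74.2, 37.4], [-15.8, 37.5]]
line [647.4  -4.7  40. ] [670.2  -5.5  40. ] local [[32.9, 37.6], [55.8, 37.7]]
line [539.1 -35.5  40. ] [597.  -37.7  40. ] local [[-74.1, 2.5], [-16.1, 2.7]]
line [646.4 -40.1  40. ] [668.8 -40.4  40. ] local [[33.3, 2.3], [55.7, 2.8]]
line [538.1 -70.6  40. ] [595.4 -72.9  40. ] local [[-73.6, -32.5], [-16.3, -32.5]]
line [644.6 -74.6  40. ] [667.1 -75.5  40. ] local [[32.9, -32.4], [55.5, -32.3]]
line [ 536.6 -105.7   40. ] [ 582.1 -107.4   40. ] local [[-73.7, -67.7], [-28.3, -67.6]]
25 rail edge x at y=-40: 677.5 yaw -0.0454
25 rail edge x at y=-40: 691.5 yaw -0.0389
[611.1  65.  129. ] [640.4  63.8 129. ]
[610.1  18.4 129. ] [638.5  17.3 129. ]
```

```bash
python3 -c "
from plan import *
plan((657.5,-40,75,87.71),(657.5,-40,57,87.71))"
```

```text
t 8.57 pos [621.2 -43.8 135. ] phi 87.76 tilt deg [-0.06  0.01] F [-0.3  0.  -4.2] gap 10.9 j [-0.15  0.59  1.54 -0.    1.02 -0.11]
->(657.5, -40, 75, 87.71): rot 0.05 (1 rows of 0.05); shift units [0.175 1.203 2.   ] (3 rows of [0.058 0.401 0.667])
->(657.5, -40, 57, 87.71): rot -0.00 (0 rows of -0.00); shift units [0.  0.  0.6] (1 rows of [0.  0.  0.6])
```

Request:
send_rows:
  commands:
    - [[0.06,0.4,0.4,0,0,0,-1],[0.06,0.4,0.6,0,0,0,-1],[0.06,0.4,0.6,0,0,0,-1],[0,0,0.4,0,0,0,-1],[0,0,0.2,0,0,0,-1],[0,0,0.2,0,0,0,-1],[0,0,0,0,0,0,-1],[0,0,0,0,0,0,-1],[0,0,0,0,0,0,-1],[0,0,0,0,0,0,-1]]

```text
time: 9.4
ee_pos: [658.5, -40.0, 64.3]
orientation: [0.001, 0.721, 0.693, 0.0]
force: [-1.6, -0.2, -5.9]
finger_gap: 10.9
```

```bash
python3 -c "
from plan import *
plan((657.5,-40,57,87.71))"
```

```text
t 9.40 pos [658.5 -40.   64.3] phi 87.74 tilt deg [ 0.08 -0.01] F [-1.6 -0.2 -5.9] gap 10.9 j [-0.13  0.74  1.46 -0.    0.94 -0.09]
->(657.5, -40, 57, 87.71): rot 0.03 (1 rows of 0.03); shift units [-0.001 -0.032  0.243] (1 rows of [-0.001 -0.032  0.243])
```

Lower to contact.

Request:
send_rows:
  commands:
    - [[0,-0.03,0.1,0,0,0,-1],[0,0,0.1,0,0,0,-1],[0,0,0.06,0,0,0,-1],[0,0,0,0,0,0,-1],[0,0,0,0,0,0,-1]]

```text
time: 9.82
ee_pos: [657.3, -39.9, 55.6]
orientation: [-0.0, 0.721, 0.693, -0.0]
force: [-2.0, -0.4, -2.1]
finger_gap: 11.1
```

Request:
send_rows:
  commands:
    - [[0,0,0.03,0,0,0,-1],[0,0,0.03,0,0,0,-1],[0,0,0,0,0,0,-1],[0,0,0,0,0,0,-1]]

```text
time: 10.15
ee_pos: [657.3, -39.9, 55.5]
orientation: [0.0, 0.721, 0.693, -0.0]
force: [-10.1, 1.1, 15.2]
finger_gap: 10.6
```

Request:
send_rows:
  commands:
    - [[0,0.04,-0.04,0,0,0,-1],[0,0.04,0,0,0,0,-1],[0,0.03,0,0,0,0,-1],[0,0,0,0,0,0,-1],[0,0,0,0,0,0,-1]]

```text
time: 10.57
ee_pos: [660.7, -40.0, 55.6]
orientation: [0.0, 0.721, 0.693, -0.0]
force: [-5.3, 1.5, 6.9]
finger_gap: 10.9
```

Request:
send_rows:
  commands:
    - [[0,0.02,0,0,0,0,-1],[0,0.02,0,0,0,0,-1],[0,0,0,0,0,0,-1],[0,0,0,0,0,0,-1]]

```text
time: 10.9
ee_pos: [661.8, -40.1, 55.5]
orientation: [-0.0, 0.721, 0.693, -0.0]
force: [-6.4, 0.6, 6.7]
finger_gap: 10.7
```

Request:
send_rows:
  commands:
    - [[0,0.03,0,0,0,0,-1],[0,0.02,0,0,0,0,-1],[0,0,0,0,0,0,-1],[0,0,0,0,0,0,-1]]

```text
time: 11.23
ee_pos: [662.9, -40.1, 55.5]
orientation: [-0.0, 0.721, 0.693, -0.0]
force: [-8.8, 0.1, 8.6]
finger_gap: 10.7
```

Request:
send_rows:
  commands:
    - [[0,0.03,0,0,0,0,-1],[0,0.02,0,0,0,0,-1],[0,0,0,0,0,0,-1],[0,0,0,0,0,0,-1]]

```text
time: 11.57
ee_pos: [663.0, -40.2, 55.6]
orientation: [-0.002, 0.721, 0.693, -0.002]
force: [-17.7, 1.2, 13.6]
finger_gap: 10.8
```

Request:
send_rows:
  commands:
    - [[0,0.03,0,0,0,0,-1],[0,0.02,0,0,0,0,-1],[0,0,0,0,0,0,-1],[0,0,0,0,0,0,-1]]

```text
time: 11.9
ee_pos: [663.1, -40.1, 55.6]
orientation: [-0.003, 0.721, 0.693, -0.003]
force: [-26.7, 1.2, 22.1]
finger_gap: 11.0
```

Request:
send_rows:
  commands:
    - [[0,0,0,0,0,0,-0.5],[0,0,0,0,0,0,-0.4],[0,0,0,0,0,0,-0.4],[0,0,-0.3,0,0,0,-0.4],[0,0,-0.6,0,0,0,-0.4],[0,0,-0.8,0,0,0,-0.4],[0,0,-0.8,0,0,0,-0.4],[0,0,-0.8,0,0,0,-0.4],[0,0,0,0,0,0,-0.4],[0,0,0,0,0,0,-0.4],[0,0,0,0,0,0,-0.4],[0,0,0,0,0,0,-0.4]]

```text
time: 12.9
ee_pos: [665.8, -40.2, 152.8]
orientation: [-0.001, 0.721, 0.693, -0.001]
force: [0.3, 0.2, -0.4]
finger_gap: 25.8
```

```bash
python3 - <<'E'
from plan import *
from chk import *
plan()
wgrab("w6");plan()
measure("w6",(611.5,-38.5,-.04))
E
```

```text
t 12.90 pos [665.8 -40.2 152.8] phi 87.74 tilt deg [-0.09  0.01] F [ 0.3  0.2 -0.4] gap 25.8 j [-0.13  0.64  1.39  0.    1.11 -0.09]
t 12.95 pos [665.8 -40.2 152.7] phi 87.74 tilt deg [-0.11  0.01] F [-0.   0.6 -0.2] gap 25.8 j [-0.13  0.64  1.39 -0.    1.11 -0.09]
line [543.5  69.1  40. ] [650.6  65.   40. ] local [[-72.2, 104.8], [35.0, 105.0]]
line [542.3  34.2  40. ] [649.1  29.9  40. ] local [[-72.0, 69.9], [34.9, 69.9]]
line [540.8  -1.   40. ] [647.7  -4.9  40. ] local [[-72.1, 34.6], [34.8, 35.0]]
line [539. -36.  40.] [646.4 -39.6  40. ] local [[-72.5, -0.4], [34.9, 0.3]]
line [537.7 -70.4  40. ] [645.  -75.1  40. ] local [[-72.4, -34.9], [35.0, -35.2]]
line [ 536.7 -105.3   40. ] [ 609.7 -108.1   40. ] local [[-72.0, -69.8], [0.9, -69.6]]
33 rail edge x at y=-40: 678.2 yaw -0.0390
33 rail edge x at y=-40: 691.9 yaw -0.0393
```

View pics/w6b.png

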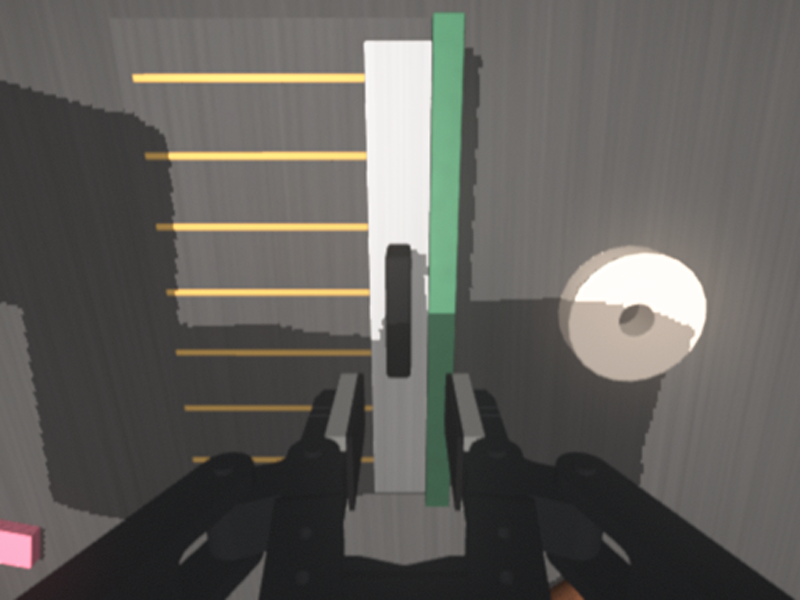

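The straightedge lies along the rail with no gap visible, its ends at rows 40 and 491; it hides the brass lines at local x = 34.8 to 35.0 all along, so it is parallel.

```bash
python3 - <<'E'
from plan import *
z=np.load("pics/w6.npz");K,M=z["K"],z["M"]
for u in [(365,41),(432,41),(375,491)]:
    P=ray(K,M,(u[0]/1.5625-.2,u[1]/1.5625-.2),50);print((rz(.04)@(P-[611.5,-38.5,0])).round(1))
plan((480,230,260,2))
plan((480,250,260,87.7))
E
```

```text
[ 37.1 118.9  50. ]
[ 66.5 118.9  50. ]
[  37.4 -119.5   50. ]
t 12.95 pos [665.8 -40.2 152.7] phi 87.74 tilt deg [-0.11  0.01] F [-0.   0.6 -0.2] gap 25.8 j [-0.13  0.64  1.39 -0.    1.11 -0.09]
->(480, 230, 260, 2): rot 85.74 (13 rows of 6.60); shift units [-5.874 -9.217 -3.576] (10 rows of [-0.587 -0.922 -0.358])
t 12.95 pos [665.8 -40.2 152.7] phi 87.74 tilt deg [-0.11  0.01] F [-0.   0.6 -0.2] gap 25.8 j [-0.13  0.64  1.39 -0.    1.11 -0.09]
->(480, 250, 260, 87.7): rot 0.04 (1 rows of 0.04); shift units [ 9.417 -6.575 -3.576] (10 rows of [ 0.942 -0.658 -0.358])
```

```bash
python3 -c "
from plan import *
plan((495,345,260,87.7),(495,345,260,0))"
```

```text
t 12.95 pos [665.8 -40.2 152.7] phi 87.74 tilt deg [-0.11  0.01] F [-0.   0.6 -0.2] gap 25.8 j [-0.13  0.64  1.39 -0.    1.11 -0.09]
->(495, 345, 260, 87.7): rot 0.04 (1 rows of 0.04); shift units [12.601 -6.203 -3.576] (13 rows of [ 0.969 -0.477 -0.275])
->(495, 345, 260, 0): rot 87.70 (13 rows of 6.75); shift units [ 0.  0. -0.] (1 rows of [ 0.  0. -0.])
```

Request:
send_rows:
  commands:
    - [[0.7,-0.2,-0.6,0,0,0,0],[0.98,-0.5,-0.6,0,0,0,0],[0.98,-0.5,-0.6,0,0,0,0],[0.98,-0.5,-0.6,0,0,0,0],[0.98,-0.5,-0.6,0,0,0,0],[0.98,-0.5,-0.6,0,0,0,0],[0.98,-0.5,0,0,0,0,0],[0.98,-0.5,0,0,0,0,0],[0.98,-0.5,0,0,0,0,0],[0.98,-0.5,0,0,0,0,0],[0.98,-0.5,0,0,0,0,0],[0.98,-0.5,0,0,0,0,0]]

```text
time: 13.95
ee_pos: [507.9, 311.9, 261.2]
orientation: [-0.0, 0.721, 0.693, -0.001]
force: [0.9, 0.5, -0.1]
finger_gap: 43.0
```

Request:
send_rows:
  commands:
    - [[0.98,-0.5,0,0,0,0,0],[0.2,0,0,0,0,7,0],[0,0,0,0,0,7,0],[0,0,0,0,0,7,0],[0,0,0,0,0,7,0],[0,0,0,0,0,7,0],[0,0,0,0,0,7,0],[0,0,0,0,0,7,0],[0,0,0,0,0,7,0],[0,0,0,0,0,7,0],[0,0,0,0,0,7,0],[0,0,0,0,0,7,0]]

```text
time: 14.95
ee_pos: [495.2, 346.5, 261.0]
orientation: [0.0, 0.996, 0.091, -0.001]
force: [0.4, -0.6, -0.3]
finger_gap: 43.0
```

Request:
send_rows:
  commands:
    - [[0,0,0,0,0,7,0],[0,0,0,0,0,3.6,0],[0,0,0,0,0,0,0],[0,0,0,0,0,0,0],[0,0,0,0,0,0,0],[0,0,0,0,0,0,0],[0,0,0,0,0,0,0]]

```text
time: 15.53
ee_pos: [495.4, 346.6, 261.8]
orientation: [0.0, 1.0, 0.002, -0.0]
force: [-0.4, -0.4, 0.8]
finger_gap: 42.8
```

```bash
python3 - <<'E'
from plan import *
plan()
wgrab("w7");plan()
E
```

```text
t 15.53 pos [495.4 346.6 261.8] phi 0.20 tilt deg [-0.01 -0.  ] F [-0.4 -0.4  0.8] gap 42.8 j [ 0.53  0.42  1.47 -0.    1.25  2.1 ]
t 15.58 pos [495.4 346.6 261.9] phi 0.19 tilt deg [-0. -0.] F [-0.5 -0.7 -0.1] gap 43.0 j [ 0.53  0.42  1.47 -0.    1.25  2.1 ]
```

View pics/w7b.png

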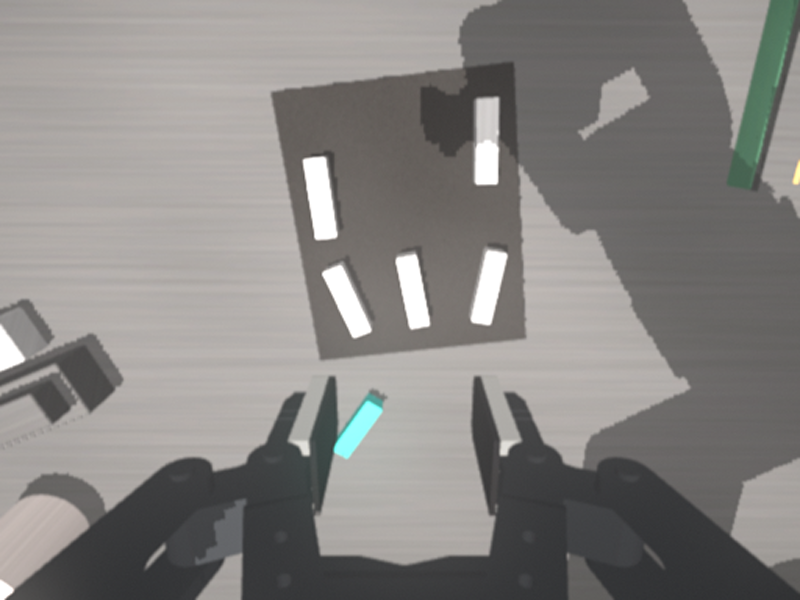

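All five steel blanks lie on the mat, at (320,198), (486,141), (347,299), (413,290) and (489,287), and the turquoise look-alike lies off it at (360,427).

```bash
cat > blanks.py <<'E'
from h import *
def blanks(name,roi=None,thr=150,z=20,amin=300):
    d=np.load(f"pics/{name}.npz");K,M=d["K"],d["M"];img=cv2.imread(f"pics/{name}.png")
    g=img.min(axis=2).copy();m=(g>thr).astype(np.uint8)
    if roi is not None:
        k=np.zeros_like(m);cv2.fillPoly(k,[np.int32(roi)],1);m&=k
    cs,_=cv2.findContours(m,cv2.RETR_EXTERNAL,cv2.CHAIN_APPROX_NONE);out=[]
    for c in cs:
        if cv2.contourArea(c)<amin: continue
        P=np.array([ray(K,M,p[0],z)[:2] for p in c],np.float32)
        (cx,cy),(w,h),a=cv2.minAreaRect(P)
        if w<h: w,h,a=h,w,a+90
        a=(a+90)%180-90
        out.append((cx,cy,a,w,h));print("blank (%.1f,%.1f) yaw %.1f deg size %.1f x %.1f"%(cx,cy,a,w,h))
    return out
E
python3 - <<'E'
from blanks import *
blanks("w7",np.array([[275,95],[512,66],[523,335],[322,355]])/1.5625)
E
```

```text
blank (446.2,391.6) yaw 22.3 deg size 63.1 x 19.0
blank (454.7,339.2) yaw 11.4 deg size 63.5 x 18.1
blank (458.4,279.4) yaw -9.7 deg size 62.9 x 19.5
blank (528.1,409.8) yaw 6.3 deg size 62.2 x 18.1
blank (569.6,286.2) yaw 0.8 deg size 60.9 x 18.1
```

```bash
python3 -c "
from plan import *
plan((569.6,286.2,50,0.8),(569.6,286.2,7,0.8),(569.6,286.2,110,-2.3),(609,-126.5,110,-2.3),(609,-126.5,45,-2.3))"
```

```text
t 15.58 pos [495.4 346.6 261.9] phi 0.19 tilt deg [-0. -0.] F [-0.5 -0.7 -0.1] gap 43.0 j [ 0.53  0.42  1.47 -0.    1.25  2.1 ]
->(569.6, 286.2, 50, 0.8): rot -0.61 (1 rows of -0.61); shift units [2.446 2.048 7.062] (8 rows of [0.306 0.256 0.883])
->(569.6, 286.2, 7, 0.8): rot -0.00 (0 rows of -0.00); shift units [0.    0.    1.433] (2 rows of [0.    0.    0.717])
->(569.6, 286.2, 110, -2.3): rot 3.10 (1 rows of 3.10); shift units [ 0.     0.    -3.433] (4 rows of [ 0.     0.    -0.858])
->(609, -126.5, 110, -2.3): rot -0.00 (0 rows of -0.00); shift units [ 1.864 13.693 -0.   ] (14 rows of [ 0.133  0.978 -0.   ])
->(609, -126.5, 45, -2.3): rot -0.00 (0 rows of -0.00); shift units [0.    0.    2.167] (3 rows of [0.    0.    0.722])
```

Request:
send_rows:
  commands:
    - [[0,0,0,0,0,-0.6,-0.2],[0.31,0.26,0.6,0,0,0,-0.2],[0.31,0.26,0.9,0,0,0,-0.2],[0.31,0.26,0.9,0,0,0,-0.2],[0.31,0.26,0.9,0,0,0,-0.2],[0.31,0.26,0.9,0,0,0,-0.2],[0.31,0.26,0.9,0,0,0,-0.2],[0.31,0.26,0.9,0,0,0,-0.2],[0.28,0.23,0.9,0,0,0,-0.2],[0,0,0,0,0,0,-0.2],[0,0,0,0,0,0,-0.2],[0,0,0,0,0,0,-0.2]]

```text
time: 16.58
ee_pos: [570.0, 286.7, 56.3]
orientation: [-0.0, 1.0, 0.007, 0.001]
force: [-0.1, -0.2, 0.6]
finger_gap: 34.1
```

```bash
python3 -c "
from plan import *
plan((569.6,286.2,7,0.8))"
```

```text
t 16.58 pos [570.  286.7  56.3] phi 0.77 tilt deg [0.08 0.04] F [-0.1 -0.2  0.6] gap 34.1 j [0.39 0.72 1.53 0.   0.89 1.95]
->(569.6, 286.2, 7, 0.8): rot -0.03 (1 rows of -0.03); shift units [-0.014  0.016  1.645] (2 rows of [-0.007  0.008  0.822])
```

Request:
send_rows:
  commands:
    - [[0,0,0.6,0,0,0,-0.2],[0,0,0.6,0,0,0,-0.2],[0,0,0.42,0,0,0,-0.2],[0,0,0,0,0,0,-0.2],[0,0,0,0,0,0,-0.2],[0,0,0,0,0,0,-1],[0,0,0,0,0,0,-1],[0,0,0,0,0,0,-1],[0,0,0,0,0,0,-1],[0,0,0,0,0,0,-1]]

```text
time: 17.42
ee_pos: [570.5, 286.6, 8.0]
orientation: [-0.001, 1.0, 0.007, 0.001]
force: [-1.5, 0.1, 6.3]
finger_gap: 14.2
```

Request:
send_rows:
  commands:
    - [[0,0,-0.5,0,0,0,-1],[0,0,-0.9,0,0,3.1,-1],[0,0,-0.9,0,0,0,-1],[0,0,-0.9,0,0,0,-1],[0.13,0.6,-0.2,0,0,0,-1],[0.13,0.98,0,0,0,0,-1],[0.13,0.98,0,0,0,0,-1],[0.13,0.98,0,0,0,0,-1],[0.13,0.98,0,0,0,0,-1],[0.13,0.98,0,0,0,0,-1],[0.13,0.98,0,0,0,0,-1],[0.13,0.98,0,0,0,0,-1]]

```text
time: 18.42
ee_pos: [591.7, 59.7, 109.8]
orientation: [0.0, 1.0, -0.021, 0.001]
force: [0.1, 0.3, -1.5]
finger_gap: 14.3
```

Request:
send_rows:
  commands:
    - [[0.13,0.98,0,0,0,0,-1],[0.13,0.98,0,0,0,0,-1],[0.13,0.98,0,0,0,0,-1],[0.13,0.98,0,0,0,0,-1],[0.13,0.98,0,0,0,0,-1],[0.13,0.98,0,0,0,0,-1],[0,0.3,0,0,0,0,-1],[0,0,0.4,0,0,0,-1],[0,0,0.4,0,0,0,-1],[0,0,0,0,0,0,-1],[0,0,0,0,0,0,-1],[0,0,0,0,0,0,-1]]

```text
time: 19.42
ee_pos: [607.4, -123.9, 84.2]
orientation: [-0.0, 1.0, -0.02, -0.0]
force: [0.9, -0.2, -0.7]
finger_gap: 14.5
```

```bash
python3 - <<'E'
from plan import *
plan((608,-126.5,50,-2.3))
wgrab("w8")
E
```

```text
t 19.42 pos [ 607.4 -123.9   84.2] phi -2.28 tilt deg [-0.03  0.01] F [ 0.9 -0.2 -0.7] gap 14.5 j [-0.28  0.65  1.57  0.    0.92  1.33]
->(608, -126.5, 50, -2.3): rot 0.02 (1 rows of 0.02); shift units [0.024 0.087 1.14 ] (2 rows of [0.012 0.043 0.57 ])
```

View pics/w8b.png

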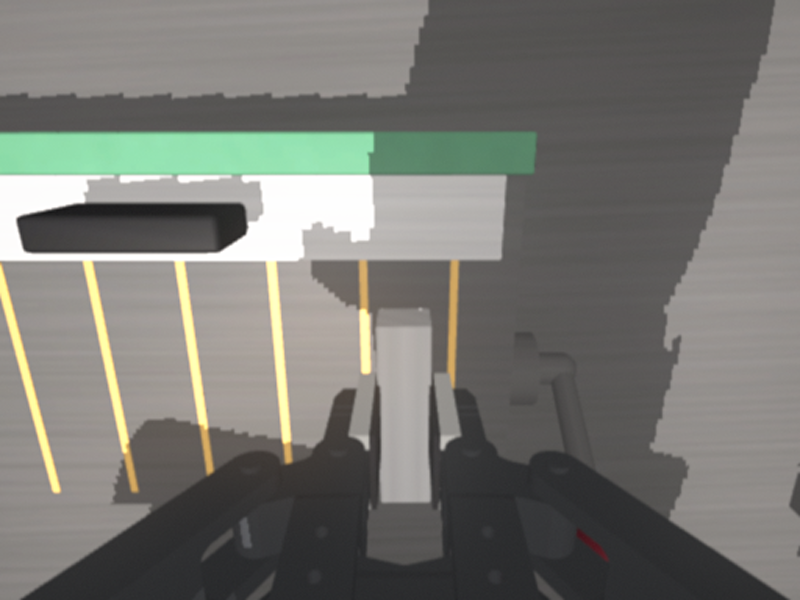

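The blank is held straight, its far end at (403,320) short of the straightedge's edge at row 260; the lever is at (560,400), clear.

Request:
send_rows:
  commands:
    - [[0,0.08,0.4,0,0,0,-1],[0,0,0.4,0,0,0,-1],[0,0,0.3,0,0,0,-1],[0,0,0.1,0,0,0,-1],[0,0,0.04,0,0,0,-1],[0,0,0,0,0,0,-1],[0,0,0,0,0,0,-1],[0,0,0,0,0,0,-1]]

```text
time: 20.13
ee_pos: [607.6, -127.5, 47.6]
orientation: [0.0, 1.0, -0.021, 0.0]
force: [-1.1, 0.0, -1.1]
finger_gap: 14.4
```

Request:
send_rows:
  commands:
    - [[0,0,0.06,0,0,0,-1],[0,0,0.05,0,0,0,-1],[0.08,0,0,0,0,0,-1],[0.08,0,0,0,0,0,-1],[0.05,0,0,0,0,0,-1],[0,0,0,0,0,0,-1],[0,0,0,0,0,0,-1],[0,0,0,0,0,0,-1]]

```text
time: 20.8
ee_pos: [614.1, -127.8, 44.1]
orientation: [0.0, 1.0, -0.021, 0.001]
force: [1.1, -0.3, 1.5]
finger_gap: 13.8
```

Request:
send_rows:
  commands:
    - [[0.03,0,0,0,0,0,-1],[0.02,0,0,0,0,0,-1],[0,0,0,0,0,0,-1],[0,0,0,0,0,0,-1]]

```text
time: 21.13
ee_pos: [614.7, -127.8, 44.0]
orientation: [-0.0, 1.0, -0.021, -0.0]
force: [-2.8, -0.1, 5.2]
finger_gap: 13.9
```

Request:
send_rows:
  commands:
    - [[0.03,0,0,0,0,0,-1],[0.03,0,0,0,0,0,-1],[0,0,0,0,0,0,-1],[0,0,0,0,0,0,-1]]

```text
time: 21.47
ee_pos: [615.0, -127.7, 44.0]
orientation: [-0.0, 1.0, -0.021, -0.002]
force: [-12.8, -0.0, 12.2]
finger_gap: 14.4
```

Request:
send_rows:
  commands:
    - [[0.02,0,0,0,0,0,-1],[0,0,0,0,0,0,-1],[0,0,0,0,0,0,-1]]

```text
time: 21.72
ee_pos: [615.0, -127.7, 44.0]
orientation: [-0.0, 1.0, -0.02, -0.003]
force: [-16.1, -0.3, 15.3]
finger_gap: 14.1
```

Request:
send_rows:
  commands:
    - [[0,0,0,0,0,0,-0.4],[0,0,0,0,0,0,-0.4],[0,0,0,0,0,0,-0.4],[0,0,-0.3,0,0,0,-0.4],[0,0,-0.8,0,0,0,-0.4],[0,0,-0.8,0,0,0,-0.4],[0,0,-0.8,0,0,0,-0.4],[0,0,-0.5,0,0,0,-0.4],[0,0,0,0,0,0,-0.4],[0,0,0,0,0,0,-0.4],[0,0,0,0,0,0,-0.4],[0,0,0,0,0,0,-0.4]]

```text
time: 22.72
ee_pos: [616.9, -127.7, 138.7]
orientation: [-0.0, 1.0, -0.021, -0.001]
force: [-0.3, -1.0, -0.4]
finger_gap: 25.7
```

```bash
python3 - <<'E'
from plan import *
wgrab("w9")
plan((495,346,200,-2.3))
E
```

```text
t 22.77 pos [ 616.9 -127.7  138.7] phi -2.36 tilt deg [-0.1   0.03] F [ 0.3 -0.2 -0.3] gap 25.7 j [-0.28  0.6   1.51 -0.    1.04  1.33]
->(495, 346, 200, -2.3): rot -0.06 (1 rows of -0.06); shift units [ -4.695 -15.615  -2.045] (16 rows of [-0.293 -0.976 -0.128])
```

View pics/w9b.png

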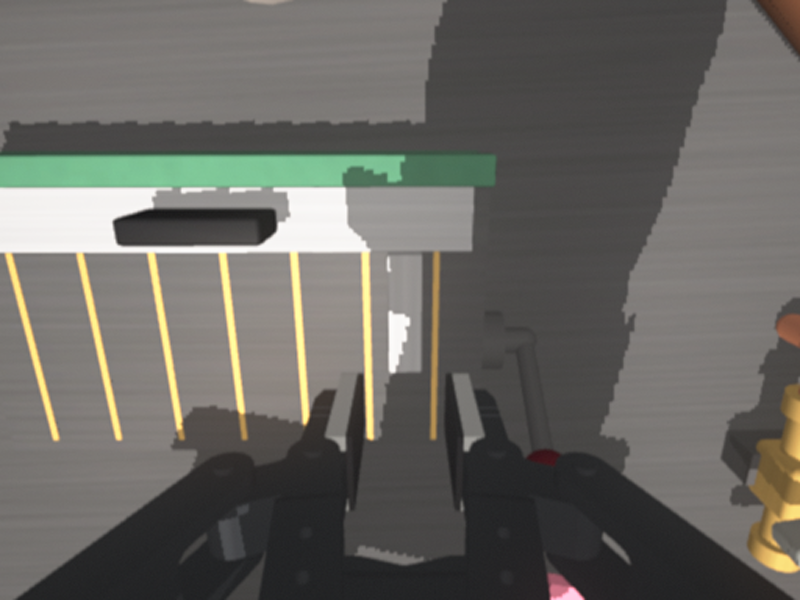

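Blank 1 lies square against the straightedge at (405,312), its end at row 254. Back to the mat for a fresh look.

Request:
send_rows:
  commands:
    - [[-0.2,-0.6,-0.4,0,0,0,-0.2],[-0.3,-0.98,-0.4,0,0,0,-0.2],[-0.3,-0.98,-0.4,0,0,0,-0.2],[-0.3,-0.98,-0.4,0,0,0,-0.2],[-0.3,-0.98,-0.4,0,0,0,-0.2],[-0.3,-0.98,0,0,0,0,-0.2],[-0.3,-0.98,0,0,0,0,-0.2],[-0.3,-0.98,0,0,0,0,-0.2],[-0.3,-0.98,0,0,0,0,-0.2],[-0.3,-0.98,0,0,0,0,-0.2],[-0.3,-0.98,0,0,0,0,-0.2],[-0.3,-0.98,0,0,0,0,-0.2]]

```text
time: 23.77
ee_pos: [525.8, 218.9, 199.1]
orientation: [0.0, 1.0, -0.021, -0.001]
force: [0.1, 0.1, -0.4]
finger_gap: 33.9
```

Request:
send_rows:
  commands:
    - [[-0.3,-0.98,0,0,0,0,-0.2],[-0.3,-0.98,0,0,0,0,-0.2],[-0.3,-0.98,0,0,0,0,-0.2],[-0.3,-0.98,0,0,0,0,-0.2],[0,-0.3,0,0,0,0,-0.2],[0,0,0,0,0,0,-0.2],[0,0,0,0,0,0,-0.2],[0,0,0,0,0,0,-0.2],[0,0,0,0,0,0,-0.2]]

```text
time: 24.52
ee_pos: [496.3, 344.3, 199.6]
orientation: [0.0, 1.0, -0.021, -0.0]
force: [1.3, -0.2, 0.3]
finger_gap: 33.9
```

```bash
python3 - <<'E'
from plan import *
from blanks import *
wgrab("w10")
plan()
z=np.load("pics/w10.npz");K,M=z["K"],z["M"]
z7=np.load("pics/w7.npz")
mat=[ray(z7["K"],z7["M"],np.array(u)/1.5625,4) for u in [(275,95),(512,66),(523,335),(322,355)]]
print(np.round(mat,0));np.save("mat.npy",mat)
blanks("w10",proj(K,M,np.array(mat)))
E
```

```text
t 24.57 pos [496.3 344.4 199.8] phi -2.44 tilt deg [-0.01 -0.01] F [0.4 0.1 0.1] gap 34.3 j [ 0.53  0.48  1.54 -0.    1.12  2.14]
[[602. 442.   4.]
 [622. 268.   4.]
 [411. 243.   4.]
 [391. 417.   4.]]
blank (447.1,391.2) yaw 22.5 deg size 63.8 x 20.4
blank (455.4,339.4) yaw 11.5 deg size 64.6 x 17.9
blank (459.1,279.8) yaw -9.2 deg size 64.0 x 20.1
blank (528.1,409.4) yaw 6.1 deg size 62.1 x 18.5
```

View pics/w10b.png

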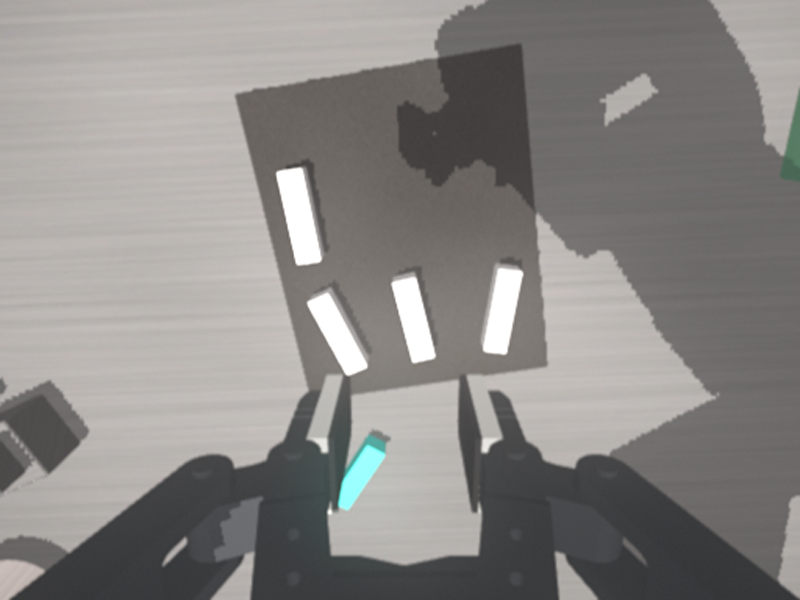

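```bash
python3 -c "
from plan import *
plan((459.5,279.6,50,-9.4),(459.5,279.6,8,-9.4),(459.5,279.6,110,-2.3),(607,-82.5,100,-2.3),(607,-82.5,45,-2.3))"
```

```text
t 24.57 pos [496.3 344.4 199.8] phi -2.44 tilt deg [-0.01 -0.01] F [0.4 0.1 0.1] gap 34.3 j [ 0.53  0.48  1.54 -0.    1.12  2.14]
->(459.5, 279.6, 50, -9.4): rot 6.96 (1 rows of 6.96); shift units [-0.856  2.331  4.992] (5 rows of [-0.171  0.466  0.998])
->(459.5, 279.6, 8, -9.4): rot -0.00 (0 rows of -0.00); shift units [0.  0.  1.4] (2 rows of [0.  0.  0.7])
->(459.5, 279.6, 110, -2.3): rot -7.10 (2 rows of -3.55); shift units [ 0.   0.  -3.4] (4 rows of [ 0.    0.   -0.85])
->(607, -82.5, 100, -2.3): rot -0.00 (0 rows of -0.00); shift units [ 5.397 11.863  0.333] (12 rows of [0.45  0.989 0.028])
->(607, -82.5, 45, -2.3): rot -0.00 (0 rows of -0.00); shift units [0.    0.    1.833] (2 rows of [0.    0.    0.917])
```

Request:
send_rows:
  commands:
    - [[0,0,0,0,0,3.5,-0.2],[0,0,0,0,0,3.5,-0.2],[-0.14,0.39,0.6,0,0,0,-0.2],[-0.14,0.39,0.9,0,0,0,-0.2],[-0.14,0.39,0.9,0,0,0,-0.2],[-0.14,0.39,0.9,0,0,0,-0.2],[-0.14,0.39,0.9,0,0,0,-0.2],[-0.14,0.39,0.6,0,0,0,-0.2],[0,0,0,0,0,0,-0.2],[0,0,0,0,0,0,-0.2],[0,0,0,0,0,0,-0.2],[0,0,0,0,0,0,-0.2]]

```text
time: 25.57
ee_pos: [460.9, 281.2, 57.3]
orientation: [-0.001, 0.997, -0.082, 0.001]
force: [0.8, 0.2, 0.3]
finger_gap: 34.3
```

```bash
python3 -c "
from plan import *
from blanks import *
wgrab('w11')
plan((459.5,279.6,8,-9.4))"
```

```text
t 25.62 pos [460.7 281.1  57.2] phi -9.35 tilt deg [0.14 0.07] F [ 0.5  0.2 -0. ] gap 33.9 j [0.46 0.58 1.81 0.   0.76 2.2 ]
->(459.5, 279.6, 8, -9.4): rot 0.05 (1 rows of 0.05); shift units [-0.03   0.057  1.64 ] (2 rows of [-0.015  0.029  0.82 ])
```

View pics/w11b.png

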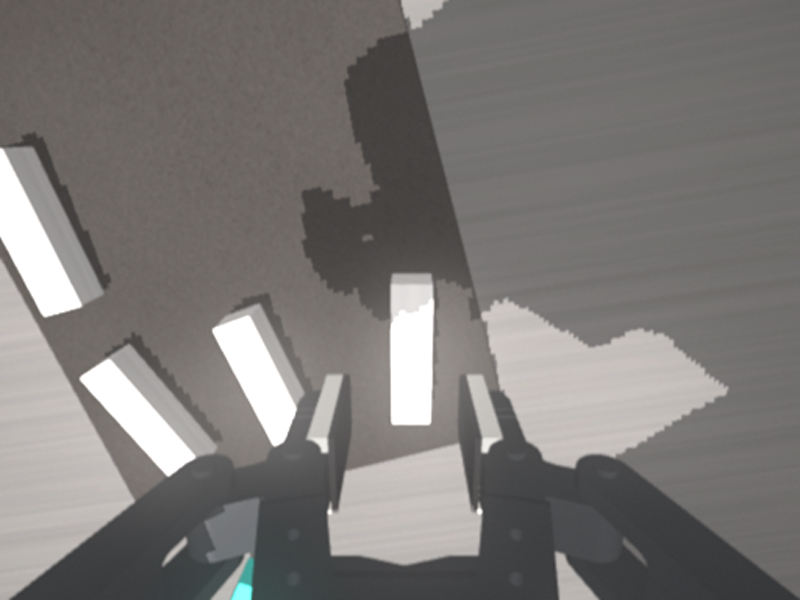

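The blank sits between the jaws at (412,350), parallel.

Request:
send_rows:
  commands:
    - [[-0.02,0.05,0.6,0,0,0,-0.2],[0,0,0.6,0,0,0,-0.2],[0,0,0.42,0,0,0,-0.2],[0,0,0,0,0,0,-0.2],[0,0,0,0,0,0,-0.2],[0,0,0,0,0,0,-1],[0,0,0,0,0,0,-1],[0,0,0,0,0,0,-1],[0,0,0,0,0,0,-1],[0,0,0,0,0,0,-1]]

```text
time: 26.45
ee_pos: [459.4, 279.4, 8.4]
orientation: [-0.001, 0.997, -0.082, 0.001]
force: [-1.4, 0.5, 7.0]
finger_gap: 14.2
```

Request:
send_rows:
  commands:
    - [[0,0,-0.5,0,0,0,-1],[0,0,-0.9,0,0,-3.5,-1],[0,0,-0.9,0,0,-3.6,-1],[0,0,-0.8,0,0,0,-1],[0.2,0.5,-0.2,0,0,0,-1],[0.45,0.98,0,0,0,0,-1],[0.45,0.98,0,0,0,0,-1],[0.45,0.98,0,0,0,0,-1],[0.45,0.98,0,0,0,0,-1],[0.45,0.98,0,0,0,0,-1],[0.45,0.98,0,0,0,0,-1],[0.45,0.98,0,0,0,0,-1]]

```text
time: 27.45
ee_pos: [550.9, 52.8, 106.8]
orientation: [-0.0, 1.0, -0.02, 0.0]
force: [0.9, 0.6, -0.7]
finger_gap: 14.2
```

Request:
send_rows:
  commands:
    - [[0.45,0.98,0,0,0,0,-1],[0.45,0.98,0,0,0,0,-1],[0.45,0.98,0,0,0,0,-1],[0.45,0.98,0,0,0,0,-1],[0.3,0.6,0,0,0,0,-1],[0,0,0.3,0,0,0,-1],[0,0,0,0,0,0,-1],[0,0,0,0,0,0,-1],[0,0,0,0,0,0,-1]]

```text
time: 28.2
ee_pos: [607.7, -82.5, 97.3]
orientation: [-0.0, 1.0, -0.019, -0.0]
force: [0.4, -0.1, -1.5]
finger_gap: 14.2
```

```bash
python3 -c "
from plan import *
plan((607,-82.5,47,-2.3))"
```

```text
t 28.20 pos [607.7 -82.5  97.3] phi -2.20 tilt deg [-0.03  0.01] F [ 0.4 -0.1 -1.5] gap 14.2 j [-0.21  0.62  1.59  0.    0.94  1.4 ]
->(607, -82.5, 47, -2.3): rot 0.10 (1 rows of 0.10); shift units [-0.023 -0.     1.678] (2 rows of [-0.011 -0.     0.839])
```

Request:
send_rows:
  commands:
    - [[0,0,0.6,0,0,0.1,-1],[0,0,0.6,0,0,0,-1],[0,0,0.3,0,0,0,-1],[0,0,0.15,0,0,0,-1],[0,0,0.08,0,0,0,-1],[0.08,0,0.03,0,0,0,-1],[0.08,0,0,0,0,0,-1],[0.06,0,0,0,0,0,-1],[0.03,0,0,0,0,0,-1],[0,0,0,0,0,0,-1],[0,0,0,0,0,0,-1],[0,0,0,0,0,0,-1]]

```text
time: 29.2
ee_pos: [615.5, -83.9, 44.5]
orientation: [0.0, 1.0, -0.021, 0.0]
force: [-0.1, -0.2, -0.4]
finger_gap: 14.2
```

Request:
send_rows:
  commands:
    - [[0.03,0,0,0,0,0,-1],[0.02,0,0,0,0,0,-1],[0,0,0,0,0,0,-1],[0,0,0,0,0,0,-1]]

```text
time: 29.53
ee_pos: [617.2, -84.0, 44.4]
orientation: [0.0, 1.0, -0.021, 0.0]
force: [-0.3, 0.2, -1.3]
finger_gap: 14.1
```

Request:
send_rows:
  commands:
    - [[0.03,0,0.02,0,0,0,-1],[0.03,0,0,0,0,0,-1],[0,0,0,0,0,0,-1],[0,0,0,0,0,0,-1]]

```text
time: 29.87
ee_pos: [617.8, -84.0, 44.4]
orientation: [-0.0, 1.0, -0.021, -0.001]
force: [-9.0, 0.2, 11.2]
finger_gap: 14.5
```

Request:
send_rows:
  commands:
    - [[0.02,0,0,0,0,0,-1],[0.02,0,0,0,0,0,-1],[0,0,0,0,0,0,-1],[0,0,0,0,0,0,-1]]

```text
time: 30.2
ee_pos: [617.9, -84.0, 44.4]
orientation: [-0.0, 1.0, -0.02, -0.003]
force: [-16.9, 0.3, 16.2]
finger_gap: 14.2
```

Butted. Release and return to the mat.

Request:
send_rows:
  commands:
    - [[0,0,0,0,0,0,-0.4],[0,0,0,0,0,0,-0.4],[0,0,0,0,0,0,-0.4],[0,0,-0.3,0,0,0,-0.4],[0,0,-0.8,0,0,0,-0.4],[0,0,-0.9,0,0,0,-0.4],[0,0,-0.9,0,0,0,-0.4],[-0.2,-0.6,-0.9,0,0,0,-0.2],[-0.3,-0.98,-0.9,0,0,0,-0.2],[-0.3,-0.98,-0.4,0,0,0,-0.2],[-0.3,-0.98,0,0,0,0,-0.2],[-0.3,-0.98,0,0,0,0,-0.2]]

```text
time: 31.2
ee_pos: [583.7, 54.4, 198.7]
orientation: [-0.0, 1.0, -0.021, 0.001]
force: [0.7, 0.3, -0.3]
finger_gap: 34.2
```

Request:
send_rows:
  commands:
    - [[-0.3,-0.98,0,0,0,0,-0.2],[-0.3,-0.98,0,0,0,0,-0.2],[-0.3,-0.98,0,0,0,0,-0.2],[-0.3,-0.98,0,0,0,0,-0.2],[-0.3,-0.98,0,0,0,0,-0.2],[-0.3,-0.98,0,0,0,0,-0.2],[-0.3,-0.98,0,0,0,0,-0.2],[-0.3,-0.98,0,0,0,0,-0.2],[-0.3,-0.98,0,0,0,0,-0.2],[-0.3,-0.6,0,0,0,0,-0.2],[0,0,0,0,0,0,-0.2],[0,0,0,0,0,0,-0.2]]

```text
time: 32.2
ee_pos: [505.1, 339.9, 197.2]
orientation: [-0.0, 1.0, -0.02, 0.0]
force: [-0.5, -0.0, 1.0]
finger_gap: 34.2
```

Request:
send_rows:
  commands:
    - [[0,0,0,0,0,0,-0.2],[0,0,0,0,0,0,-0.2]]

```text
time: 32.37
ee_pos: [505.9, 338.3, 197.1]
orientation: [0.0, 1.0, -0.021, 0.0]
force: [0.2, -0.7, -0.1]
finger_gap: 34.2
```

```bash
python3 - <<'E'
from plan import *
from blanks import *
img,K,M=wgrab("w12")
plan()
blanks("w12",proj(K,M,np.load("mat.npy")))
E
```

```text
t 32.42 pos [505.9 338.2 197. ] phi -2.43 tilt deg [ 0.01 -0.  ] F [-0.3 -0.6 -0.5] gap 34.1 j [ 0.51  0.49  1.53 -0.    1.12  2.13]
blank (441.8,390.9) yaw 5.3 deg size 77.3 x 34.7
blank (455.8,339.4) yaw 11.5 deg size 65.4 x 18.2
blank (528.2,409.3) yaw 6.8 deg size 62.2 x 19.4
```

View pics/w12b.png

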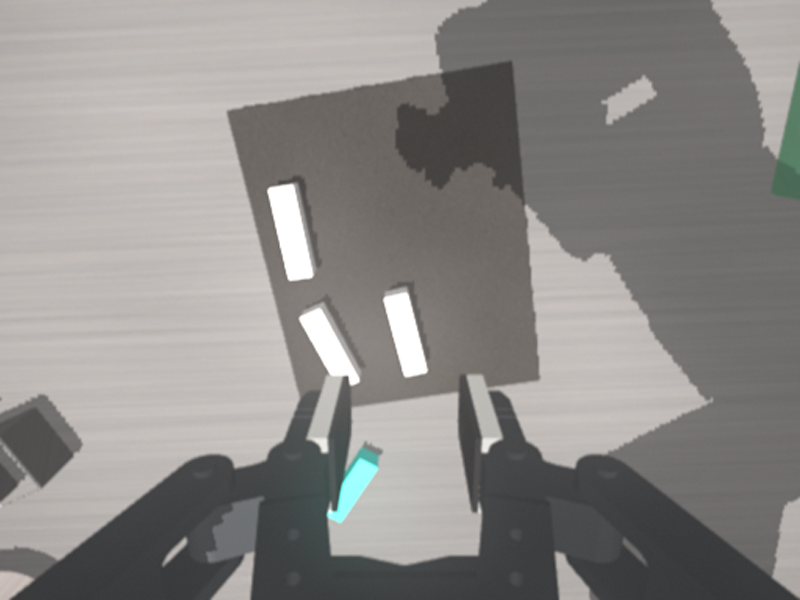

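```bash
python3 -c "
from plan import *
plan((455.8,339.4,50,11.5),(455.8,339.4,8,11.5),(455.8,339.4,110,-2.3),(609,-38.5,100,-2.3))"
```

```text
t 32.42 pos [505.9 338.2 197. ] phi -2.43 tilt deg [ 0.01 -0.  ] F [-0.3 -0.6 -0.5] gap 34.1 j [ 0.51  0.49  1.53 -0.    1.12  2.13]
->(455.8, 339.4, 50, 11.5): rot -13.93 (2 rows of -6.97); shift units [-1.628 -0.371  4.9  ] (5 rows of [-0.326 -0.074  0.98 ])
->(455.8, 339.4, 8, 11.5): rot -0.00 (0 rows of -0.00); shift units [0.  0.  1.4] (2 rows of [0.  0.  0.7])
->(455.8, 339.4, 110, -2.3): rot 13.80 (2 rows of 6.90); shift units [ 0.   0.  -3.4] (4 rows of [ 0.    0.   -0.85])
->(609, -38.5, 100, -2.3): rot -0.00 (0 rows of -0.00); shift units [ 5.608 12.382  0.333] (13 rows of [0.431 0.952 0.026])
```

Request:
send_rows:
  commands:
    - [[0,0,0,0,0,-6.9,-0.2],[0,0,0,0,0,-7,-0.2],[-0.27,-0.06,0.6,0,0,0,-0.2],[-0.27,-0.06,0.9,0,0,0,-0.2],[-0.27,-0.06,0.9,0,0,0,-0.2],[-0.27,-0.06,0.9,0,0,0,-0.2],[-0.27,-0.06,0.9,0,0,0,-0.2],[-0.27,-0.06,0.7,0,0,0,-0.2],[0,0,0,0,0,0,-0.2],[0,0,0,0,0,0,-0.2],[0,0,0,0,0,0,-0.2],[0,0,0,0,0,0,-0.2]]

```text
time: 33.42
ee_pos: [457.1, 340.4, 51.5]
orientation: [-0.001, 0.995, 0.1, 0.001]
force: [0.2, 0.2, -0.3]
finger_gap: 34.0
```

```bash
python3 -c "
from plan import *
from blanks import *
wgrab('w13')
plan((455.8,339.4,8,11.5))"
```

```text
t 33.47 pos [456.9 340.4  51.4] phi 11.51 tilt deg [0.14 0.08] F [-0.4 -0.5 -0.6] gap 34.2 j [ 0.56  0.63  1.73 -0.    0.79  1.93]
->(455.8, 339.4, 8, 11.5): rot 0.01 (1 rows of 0.01); shift units [-0.043  0.026  1.445] (2 rows of [-0.021  0.013  0.723])
```

View pics/w13b.png

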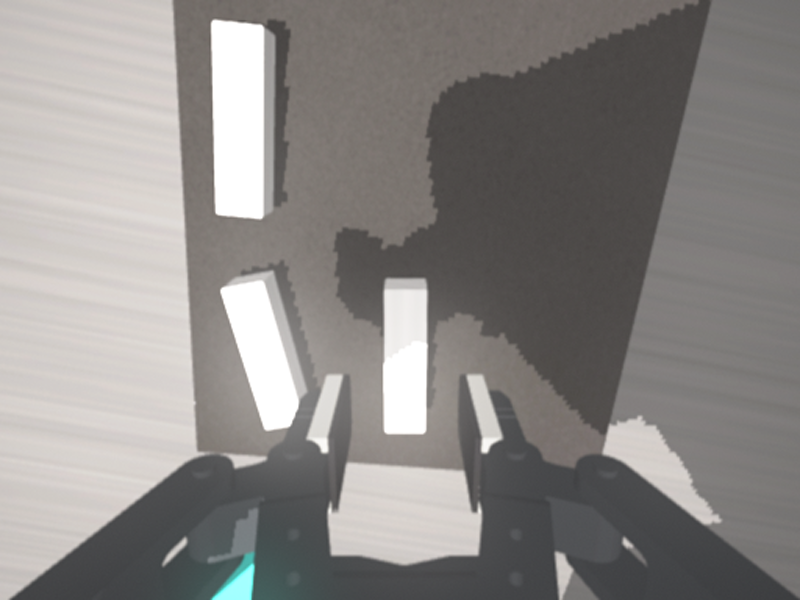

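Request:
send_rows:
  commands:
    - [[-0.03,0,0.5,0,0,0,-0.3],[0,0,0.6,0,0,0,-0.3],[0,0,0.33,0,0,0,-0.3],[0,0,0,0,0,0,-0.3],[0,0,0,0,0,0,-0.3],[0,0,0,0,0,0,-1],[0,0,0,0,0,0,-1],[0,0,0,0,0,0,-1],[0,0,0,0,0,0,-1],[0,0,0,0,0,0,-1]]

```text
time: 34.3
ee_pos: [455.3, 340.3, 8.1]
orientation: [-0.0, 0.995, 0.101, 0.001]
force: [-0.9, -0.5, 6.9]
finger_gap: 14.2
```

Request:
send_rows:
  commands:
    - [[0,0,-0.5,0,0,0,-1],[0,0,-0.9,0,0,4,-1],[0,0,-0.9,0,0,5,-1],[0,0,-0.8,0,0,4.8,-1],[0.2,0.5,-0.2,0,0,0,-1],[0.43,0.95,0,0,0,0,-1],[0.43,0.95,0,0,0,0,-1],[0.43,0.95,0,0,0,0,-1],[0.43,0.95,0,0,0,0,-1],[0.43,0.95,0,0,0,0,-1],[0.43,0.95,0,0,0,0,-1],[0.43,0.95,0,0,0,0,-1]]

```text
time: 35.3
ee_pos: [542.9, 120.3, 106.4]
orientation: [-0.0, 1.0, -0.02, 0.0]
force: [0.0, 1.0, -0.7]
finger_gap: 14.0
```

Request:
send_rows:
  commands:
    - [[0.43,0.95,0,0,0,0,-1],[0.43,0.95,0,0,0,0,-1],[0.43,0.95,0,0,0,0,-1],[0.43,0.95,0,0,0,0,-1],[0.43,0.95,0,0,0,0,-1],[0.25,0.5,0.2,0,0,0,-1],[0,0,0.2,0,0,0,-1],[0,0,0,0,0,0,-1],[0,0,0,0,0,0,-1],[0,0,0,0,0,0,-1]]

```text
time: 36.13
ee_pos: [607.8, -37.2, 93.9]
orientation: [-0.0, 1.0, -0.019, -0.0]
force: [0.1, 0.3, -1.1]
finger_gap: 14.2
```

```bash
python3 -c "
from plan import *
plan((609,-38.5,45,-2.3))"
```

```text
t 36.13 pos [607.8 -37.2  93.9] phi -2.19 tilt deg [-0.03  0.01] F [ 0.1  0.3 -1.1] gap 14.2 j [-0.14  0.62  1.6   0.    0.92  1.47]
->(609, -38.5, 45, -2.3): rot 0.11 (1 rows of 0.11); shift units [0.041 0.041 1.63 ] (2 rows of [0.02  0.021 0.815])
```

Request:
send_rows:
  commands:
    - [[0,0,0.6,0,0,0.1,-1],[0,0,0.5,0,0,0,-1],[0,0,0.3,0,0,0,-1],[0,0,0.15,0,0,0,-1],[0,0,0.08,0,0,0,-1],[0.08,0,0.03,0,0,0,-1],[0.08,0,0,0,0,0,-1],[0.08,0,0,0,0,0,-1],[0.06,0,0,0,0,0,-1],[0,0,0,0,0,0,-1],[0,0,0,0,0,0,-1],[0,0,0,0,0,0,-1]]

```text
time: 37.13
ee_pos: [617.2, -38.8, 44.2]
orientation: [0.0, 1.0, -0.021, 0.0]
force: [-0.8, -0.3, -0.9]
finger_gap: 14.5
```

Request:
send_rows:
  commands:
    - [[0.03,0,0.01,0,0,0,-1],[0.02,0,0,0,0,0,-1],[0,0,0,0,0,0,-1],[0,0,0,0,0,0,-1]]

```text
time: 37.47
ee_pos: [618.8, -38.9, 44.1]
orientation: [0.0, 1.0, -0.021, 0.0]
force: [-2.9, 0.6, 5.1]
finger_gap: 14.3
```

Request:
send_rows:
  commands:
    - [[0.03,0,0,0,0,0,-1],[0.03,0,0,0,0,0,-1],[0,0,0,0,0,0,-1],[0,0,0,0,0,0,-1]]

```text
time: 37.8
ee_pos: [619.4, -38.9, 44.1]
orientation: [-0.0, 1.0, -0.021, -0.001]
force: [-8.6, 0.0, 10.6]
finger_gap: 14.3
```

Request:
send_rows:
  commands:
    - [[0.02,0,0,0,0,0,-1],[0.01,0,0,0,0,0,-1],[0,0,0,0,0,0,-1],[0,0,0,0,0,0,-1]]

```text
time: 38.13
ee_pos: [619.5, -38.9, 44.1]
orientation: [-0.0, 1.0, -0.021, -0.002]
force: [-14.7, -0.4, 14.3]
finger_gap: 14.5
```

Butted. Release, back to the mat.

Request:
send_rows:
  commands:
    - [[0,0,0,0,0,0,-0.4],[0,0,0,0,0,0,-0.4],[0,0,0,0,0,0,-0.4],[0,0,-0.3,0,0,0,-0.4],[0,0,-0.8,0,0,0,-0.4],[0,0,-0.9,0,0,0,-0.4],[0,0,-0.9,0,0,0,-0.4],[-0.2,-0.6,-0.9,0,0,0,-0.2],[-0.3,-0.98,-0.9,0,0,0,-0.2],[-0.3,-0.98,-0.4,0,0,0,-0.2],[-0.3,-0.98,0,0,0,0,-0.2],[-0.3,-0.98,0,0,0,0,-0.2]]

```text
time: 39.13
ee_pos: [585.1, 99.5, 198.7]
orientation: [-0.0, 1.0, -0.021, 0.001]
force: [0.3, -0.5, -0.6]
finger_gap: 34.0
```

Request:
send_rows:
  commands:
    - [[-0.3,-0.98,0,0,0,0,-0.2],[-0.3,-0.98,0,0,0,0,-0.2],[-0.3,-0.98,0,0,0,0,-0.2],[-0.3,-0.98,0,0,0,0,-0.2],[-0.3,-0.98,0,0,0,0,-0.2],[-0.3,-0.98,0,0,0,0,-0.2],[-0.3,-0.98,0,0,0,0,-0.2],[-0.3,-0.98,0,0,0,0,-0.2],[-0.3,-0.4,0,0,0,0,-0.2],[0,0,0,0,0,0,-0.2],[0,0,0,0,0,0,-0.2],[0,0,0,0,0,0,-0.2]]

```text
time: 40.13
ee_pos: [514.6, 347.6, 197.0]
orientation: [0.0, 1.0, -0.021, 0.0]
force: [1.0, 0.6, 0.8]
finger_gap: 34.0
```

```bash
python3 - <<'E'
from plan import *
from blanks import *
img,K,M=wgrab("w14")
plan()
blanks("w14",proj(K,M,np.load("mat.npy")))
E
```

```text
t 40.18 pos [514.7 347.5 197. ] phi -2.42 tilt deg [ 0.01 -0.01] F [0.4 0.8 0.6] gap 33.9 j [ 0.52  0.51  1.49 -0.    1.14  2.13]
blank (440.4,391.9) yaw -3.5 deg size 80.0 x 40.7
blank (528.3,409.3) yaw 6.1 deg size 62.4 x 19.1
```

View pics/w14b.png

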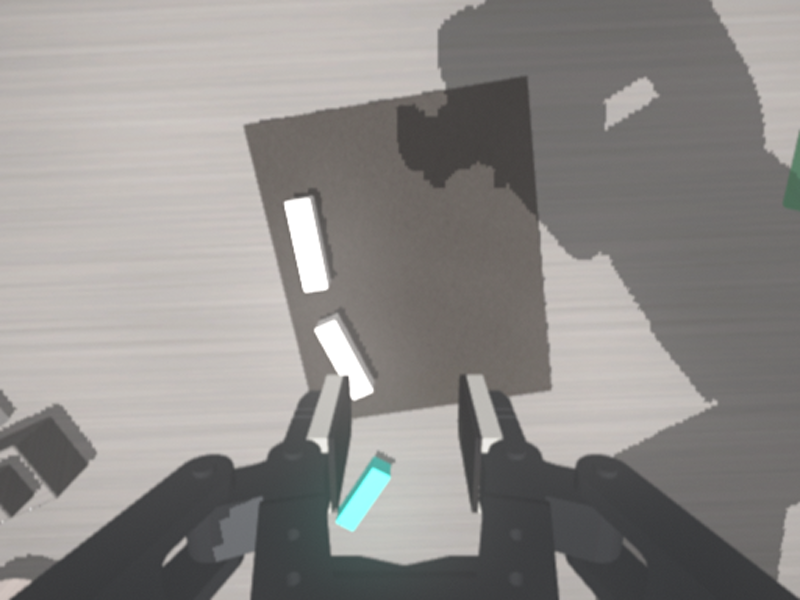

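```bash
python3 -c "
from plan import *
plan((528.2,409.4,50,6.3),(528.2,409.4,8,6.3),(528.2,409.4,110,-2.3),(611,5.5,100,-2.3))"
```

```text
t 40.18 pos [514.7 347.5 197. ] phi -2.42 tilt deg [ 0.01 -0.01] F [0.4 0.8 0.6] gap 33.9 j [ 0.52  0.51  1.49 -0.    1.14  2.13]
->(528.2, 409.4, 50, 6.3): rot -8.72 (2 rows of -4.36); shift units [ 0.672 -2.003  4.9  ] (5 rows of [ 0.134 -0.401  0.98 ])
->(528.2, 409.4, 8, 6.3): rot -0.00 (0 rows of -0.00); shift units [0.  0.  1.4] (2 rows of [0.  0.  0.7])
->(528.2, 409.4, 110, -2.3): rot 8.60 (2 rows of 4.30); shift units [ 0.   0.  -3.4] (4 rows of [ 0.    0.   -0.85])
->(611, 5.5, 100, -2.3): rot -0.00 (0 rows of -0.00); shift units [ 3.298 13.342  0.333] (14 rows of [0.236 0.953 0.024])
```

Request:
send_rows:
  commands:
    - [[0,0,0,0,0,-4.3,-0.2],[0,0,0,0,0,-4.4,-0.2],[0.11,-0.33,0.6,0,0,0,-0.2],[0.11,-0.33,0.9,0,0,0,-0.2],[0.11,-0.33,0.9,0,0,0,-0.2],[0.11,-0.33,0.9,0,0,0,-0.2],[0.11,-0.33,0.9,0,0,0,-0.2],[0.11,-0.33,0.7,0,0,0,-0.2],[0,0,0,0,0,0,-0.2],[0,0,0,0,0,0,-0.2],[0,0,0,0,0,0,-0.2],[0,0,0,0,0,0,-0.2]]

```text
time: 41.18
ee_pos: [528.4, 409.4, 51.7]
orientation: [-0.001, 0.998, 0.055, 0.001]
force: [-0.4, 0.2, 0.6]
finger_gap: 33.8
```

```bash
python3 -c "
from plan import *
from blanks import *
wgrab('w15')
plan((528.2,409.4,8,6.3))"
```

```text
t 41.23 pos [528.3 409.5  51.7] phi 6.30 tilt deg [0.12 0.07] F [ 0.7 -0.1 -0. ] gap 34.2 j [ 0.59  0.77  1.44 -0.    0.93  2.05]
->(528.2, 409.4, 8, 6.3): rot 0.00 (1 rows of 0.00); shift units [-0.003  0.004  1.455] (2 rows of [-0.001  0.002  0.728])
```

View pics/w15b.png

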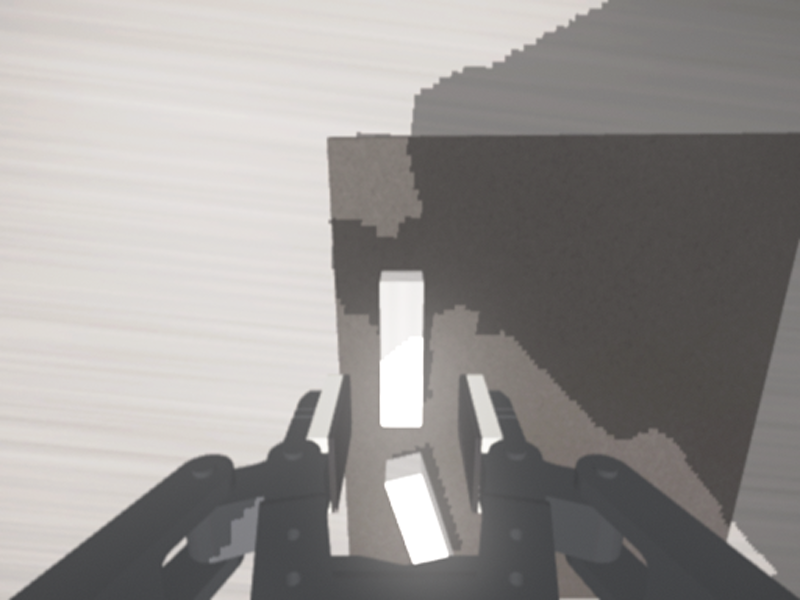

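Request:
send_rows:
  commands:
    - [[0,0,0.5,0,0,0,-0.2],[0,0,0.6,0,0,0,-0.2],[0,0,0.34,0,0,0,-0.2],[0,0,0,0,0,0,-0.2],[0,0,0,0,0,0,-0.2],[0,0,0,0,0,0,-1],[0,0,0,0,0,0,-1],[0,0,0,0,0,0,-1],[0,0,0,0,0,0,-1],[0,0,0,0,0,0,-1]]

```text
time: 42.07
ee_pos: [527.8, 410.1, 7.6]
orientation: [-0.0, 0.998, 0.055, 0.001]
force: [-1.2, -0.8, 5.7]
finger_gap: 14.6
```

Request:
send_rows:
  commands:
    - [[0,0,-0.5,0,0,0,-1],[0,0,-0.9,0,0,4.3,-1],[0,0,-0.9,0,0,4.3,-1],[0,0,-0.8,0,0,0,-1],[0.1,0.5,-0.2,0,0,0,-1],[0.24,0.95,0,0,0,0,-1],[0.24,0.95,0,0,0,0,-1],[0.24,0.95,0,0,0,0,-1],[0.24,0.95,0,0,0,0,-1],[0.24,0.95,0,0,0,0,-1],[0.24,0.95,0,0,0,0,-1],[0.24,0.95,0,0,0,0,-1]]

```text
time: 43.07
ee_pos: [571.9, 191.2, 105.6]
orientation: [0.0, 1.0, -0.02, -0.0]
force: [1.1, -0.6, -1.0]
finger_gap: 13.7
```

Request:
send_rows:
  commands:
    - [[0.24,0.95,0,0,0,0,-1],[0.24,0.95,0,0,0,0,-1],[0.24,0.95,0,0,0,0,-1],[0.24,0.95,0,0,0,0,-1],[0.24,0.95,0,0,0,0,-1],[0.24,0.95,0,0,0,0,-1],[0,0.5,0.2,0,0,0,-1],[0,0,0.2,0,0,0,-1],[0,0,0,0,0,0,-1],[0,0,0,0,0,0,-1],[0,0,0,0,0,0,-1]]

```text
time: 43.98
ee_pos: [607.8, 6.9, 93.5]
orientation: [-0.0, 1.0, -0.019, -0.0]
force: [0.4, 0.4, -1.2]
finger_gap: 14.4
```

```bash
python3 -c "
from plan import *
plan((610,5.5,44.4,-2.3))"
```

```text
t 43.98 pos [607.8   6.9  93.5] phi -2.18 tilt deg [-0.03  0.01] F [ 0.4  0.4 -1.2] gap 14.4 j [-0.07  0.62  1.6   0.    0.92  1.54]
->(610, 5.5, 44.4, -2.3): rot 0.12 (1 rows of 0.12); shift units [0.075 0.044 1.638] (2 rows of [0.037 0.022 0.819])
```

Request:
send_rows:
  commands:
    - [[0,0,0.6,0,0,0.1,-1],[0,0,0.5,0,0,0,-1],[0,0,0.3,0,0,0,-1],[0,0,0.15,0,0,0,-1],[0,0,0.09,0,0,0,-1],[0.08,0,0.02,0,0,0,-1],[0.09,0,0,0,0,0,-1],[0.08,0,0,0,0,0,-1],[0.06,0,0,0,0,0,-1],[0,0,0,0,0,0,-1],[0,0,0,0,0,0,-1],[0,0,0,0,0,0,-1]]

```text
time: 44.98
ee_pos: [617.4, 5.4, 43.9]
orientation: [0.0, 1.0, -0.021, -0.0]
force: [-0.3, 0.1, -1.8]
finger_gap: 14.4
```

Request:
send_rows:
  commands:
    - [[0.03,0,0,0,0,0,-1],[0.03,0,0,0,0,0,-1],[0,0,0,0,0,0,-1],[0,0,0,0,0,0,-1]]

```text
time: 45.32
ee_pos: [619.2, 5.3, 43.8]
orientation: [0.0, 1.0, -0.021, 0.0]
force: [0.1, -0.7, -0.8]
finger_gap: 14.2
```

Request:
send_rows:
  commands:
    - [[0.03,0,0.01,0,0,0,-1],[0.03,0,0,0,0,0,-1],[0,0,0,0,0,0,-1],[0,0,0,0,0,0,-1]]

```text
time: 45.65
ee_pos: [619.3, 5.3, 43.6]
orientation: [-0.0, 1.0, -0.02, -0.002]
force: [-11.0, 0.4, 8.6]
finger_gap: 14.3
```

Request:
send_rows:
  commands:
    - [[0.03,0,0,0,0,0,-1],[0.02,0,0,0,0,0,-1],[0,0,0,0,0,0,-1],[0,0,0,0,0,0,-1]]

```text
time: 45.98
ee_pos: [619.4, 5.3, 43.6]
orientation: [-0.0, 1.0, -0.02, -0.004]
force: [-19.6, 0.6, 15.7]
finger_gap: 14.1
```

Request:
send_rows:
  commands:
    - [[0,0,0,0,0,0,-0.4],[0,0,0,0,0,0,-0.4],[0,0,0,0,0,0,-0.4],[0,0,-0.3,0,0,0,-0.4],[0,0,-0.8,0,0,0,-0.4],[0,0,-0.9,0,0,0,-0.4],[0,0,-0.9,0,0,0,-0.4],[-0.2,-0.6,-0.9,0,0,0,-0.2],[-0.3,-0.98,-0.9,0,0,0,-0.2],[-0.3,-0.98,-0.4,0,0,0,-0.2],[-0.3,-0.98,0,0,0,0,-0.2],[-0.3,-0.98,0,0,0,0,-0.2]]

```text
time: 46.98
ee_pos: [586.2, 143.7, 198.5]
orientation: [-0.0, 1.0, -0.021, 0.002]
force: [0.6, -0.4, -1.0]
finger_gap: 33.9
```

Request:
send_rows:
  commands:
    - [[-0.3,-0.98,0,0,0,0,-0.2],[-0.3,-0.98,0,0,0,0,-0.2],[-0.3,-0.98,0,0,0,0,-0.2],[-0.3,-0.98,0,0,0,0,-0.2],[-0.3,-0.98,0,0,0,0,-0.2],[-0.3,-0.98,0,0,0,0,-0.2],[-0.3,-0.98,0,0,0,0,-0.2],[-0.3,-0.4,0,0,0,0,-0.2],[0,0,0,0,0,0,-0.2],[0,0,0,0,0,0,-0.2],[0,0,0,0,0,0,-0.2],[0,0,0,0,0,0,-0.2]]

```text
time: 47.98
ee_pos: [523.7, 361.8, 196.7]
orientation: [0.0, 1.0, -0.021, 0.0]
force: [-0.7, -0.8, -0.4]
finger_gap: 33.8
```

```bash
python3 - <<'E'
from plan import *
from blanks import *
img,K,M=wgrab("w16")
plan((447,391.4,50,22.4))
blanks("w16",proj(K,M,np.load("mat.npy")))
E
```

```text
t 48.03 pos [523.7 361.9 196.7] phi -2.44 tilt deg [ 0.01 -0.  ] F [ 0.4 -0.1 -0.4] gap 34.3 j [ 0.53  0.54  1.45 -0.    1.15  2.14]
->(447, 391.4, 50, 22.4): rot -24.84 (4 rows of -6.21); shift units [-1.99  -1.884  4.889] (5 rows of [-0.398 -0.377  0.978])
blank (447.9,391.5) yaw 22.7 deg size 65.6 x 20.4
```

View pics/w16b.png

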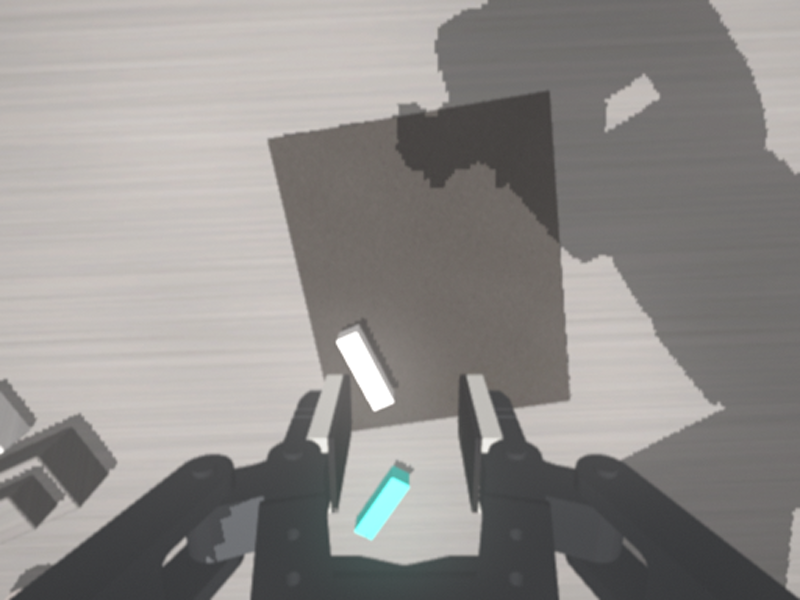

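The last blank lies at (365,367); it has not moved.

Request:
send_rows:
  commands:
    - [[0,0,0,0,0,-6.2,-0.2],[0,0,0,0,0,-6.2,-0.2],[0,0,0,0,0,-6.2,-0.2],[0,0,0,0,0,-6.2,-0.2],[-0.33,-0.31,0.8,0,0,0,-0.2],[-0.33,-0.31,0.9,0,0,0,-0.2],[-0.33,-0.31,0.9,0,0,0,-0.2],[-0.33,-0.31,0.9,0,0,0,-0.2],[-0.33,-0.31,0.9,0,0,0,-0.2],[-0.33,-0.31,0.5,0,0,0,-0.2],[0,0,0,0,0,0,-0.2],[0,0,0,0,0,0,-0.2]]

```text
time: 49.03
ee_pos: [447.2, 391.4, 49.5]
orientation: [0.0, 0.981, 0.195, -0.0]
force: [0.6, -1.0, 0.1]
finger_gap: 34.0
```

Request:
send_rows:
  commands:
    - [[0,0,0,0,0,0,-0.2],[0,0,0,0,0,0,-0.2]]

```text
time: 49.2
ee_pos: [448.5, 392.0, 51.0]
orientation: [-0.001, 0.981, 0.194, 0.001]
force: [-0.3, 0.7, 0.4]
finger_gap: 34.0
```

```bash
python3 -c "
from plan import *
from blanks import *
wgrab('w17')
plan((447.2,391.4,7.5,22.4),(447.2,391.4,110,-2.3),(613,49.5,95,-2.3))"
```

```text
t 49.25 pos [448.3 391.9  50.9] phi 22.39 tilt deg [0.12 0.08] F [ 0.4 -0.9 -0.1] gap 33.9 j [ 0.64  0.66  1.66 -0.    0.82  1.82]
->(447.2, 391.4, 7.5, 22.4): rot -0.01 (1 rows of -0.01); shift units [-0.042  0.002  1.446] (2 rows of [-0.021  0.001  0.723])
->(447.2, 391.4, 110, -2.3): rot 24.70 (4 rows of 6.17); shift units [ 0.     0.    -3.417] (4 rows of [ 0.     0.    -0.854])
->(613, 49.5, 95, -2.3): rot -0.00 (0 rows of -0.00); shift units [ 5.98  11.166  0.5  ] (12 rows of [0.498 0.93  0.042])
```

View pics/w17b.png

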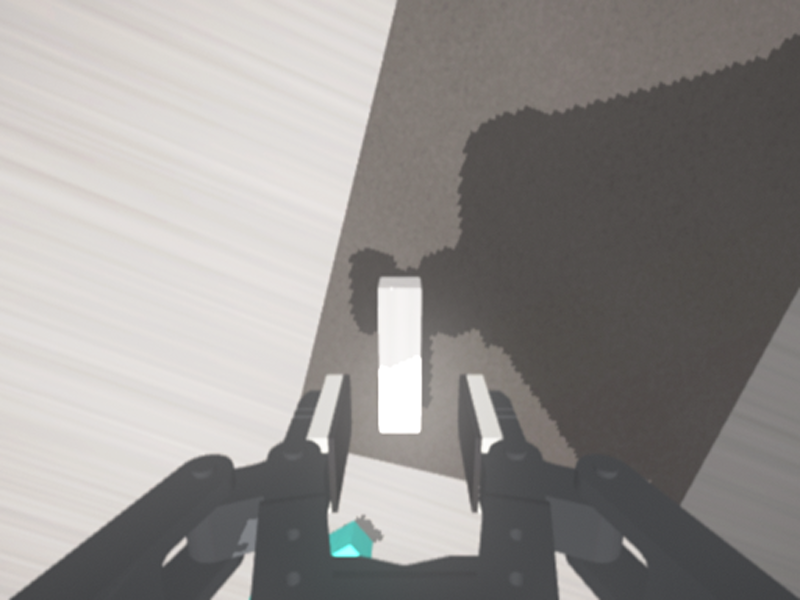

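Request:
send_rows:
  commands:
    - [[-0.03,-0.01,0.5,0,0,0,-0.2],[0,0,0.6,0,0,0,-0.2],[0,0,0.33,0,0,0,-0.2],[0,0,0,0,0,0,-0.2],[0,0,0,0,0,0,-0.2],[0,0,0,0,0,0,-1],[0,0,0,0,0,0,-1],[0,0,0,0,0,0,-1],[0,0,0,0,0,0,-1],[0,0,0,0,0,0,-1]]

```text
time: 50.08
ee_pos: [446.7, 392.3, 7.9]
orientation: [-0.0, 0.981, 0.195, 0.001]
force: [0.1, -0.8, 6.6]
finger_gap: 14.2
```

Request:
send_rows:
  commands:
    - [[0,0,-0.5,0,0,0,-1],[0,0,-0.9,0,0,6.2,-1],[0,0,-0.9,0,0,6.2,-1],[0,0,-0.8,0,0,6.2,-1],[0,0,-0.2,0,0,6.1,-1],[0.3,0.6,0,0,0,0,-1],[0.48,0.93,0,0,0,0,-1],[0.48,0.93,0,0,0,0,-1],[0.48,0.93,0,0,0,0,-1],[0.48,0.93,0,0,0,0,-1],[0.48,0.93,0,0,0,0,-1],[0.48,0.93,0,0,0,0,-1]]

```text
time: 51.08
ee_pos: [534.5, 201.4, 106.0]
orientation: [-0.0, 1.0, -0.02, 0.0]
force: [0.4, 0.5, -0.7]
finger_gap: 14.7
```

Request:
send_rows:
  commands:
    - [[0.48,0.93,0,0,0,0,-1],[0.48,0.93,0,0,0,0,-1],[0.48,0.93,0,0,0,0,-1],[0.48,0.93,0,0,0,0,-1],[0.48,0.93,0.1,0,0,0,-1],[0.2,0.3,0.3,0,0,0,-1],[0,0,0,0,0,0,-1],[0,0,0,0,0,0,-1],[0,0,0,0,0,0,-1],[0,0,0,0,0,0,-1]]

```text
time: 51.92
ee_pos: [605.8, 52.5, 93.9]
orientation: [-0.0, 1.0, -0.019, 0.0]
force: [0.4, 0.1, -1.1]
finger_gap: 14.1
```

```bash
python3 -c "
from plan import *
plan((609,49.5,44.4,-2.3))"
```

```text
t 51.92 pos [605.8  52.5  93.9] phi -2.18 tilt deg [0.01 0.01] F [ 0.4  0.1 -1.1] gap 14.1 j [0.01 0.62 1.6  0.   0.92 1.62]
->(609, 49.5, 44.4, -2.3): rot 0.12 (1 rows of 0.12); shift units [0.112 0.097 1.651] (2 rows of [0.056 0.048 0.825])
```

Request:
send_rows:
  commands:
    - [[0.03,0.05,0.6,0,0,0.1,-1],[0.03,0,0.5,0,0,0,-1],[0.03,0,0.3,0,0,0,-1],[0,0,0.15,0,0,0,-1],[0,0,0.09,0,0,0,-1],[0.08,0,0.02,0,0,0,-1],[0.1,0,0,0,0,0,-1],[0.1,0,0,0,0,0,-1],[0.06,0,0,0,0,0,-1],[0,0,0,0,0,0,-1],[0,0,0,0,0,0,-1],[0,0,0,0,0,0,-1]]

```text
time: 52.92
ee_pos: [619.0, 49.3, 43.9]
orientation: [0.0, 1.0, -0.021, 0.0]
force: [1.0, -0.5, -0.5]
finger_gap: 14.3
```

Request:
send_rows:
  commands:
    - [[0.03,0,0,0,0,0,-1],[0.03,0,0,0,0,0,-1],[0,0,0,0,0,0,-1],[0,0,0,0,0,0,-1]]

```text
time: 53.25
ee_pos: [620.9, 49.2, 43.9]
orientation: [0.0, 1.0, -0.021, 0.0]
force: [0.4, -0.5, 0.9]
finger_gap: 14.3
```

Request:
send_rows:
  commands:
    - [[0.03,0,0,0,0,0,-1],[0.03,0,0,0,0,0,-1],[0,0,0,0,0,0,-1],[0,0,0,0,0,0,-1]]

```text
time: 53.58
ee_pos: [622.2, 49.2, 43.9]
orientation: [0.0, 1.0, -0.021, -0.0]
force: [-4.8, 0.2, 4.9]
finger_gap: 13.8
```

Request:
send_rows:
  commands:
    - [[0.03,0,0,0,0,0,-1],[0.02,0,0,0,0,0,-1],[0,0,0,0,0,0,-1],[0,0,0,0,0,0,-1]]

```text
time: 53.92
ee_pos: [622.2, 49.2, 43.9]
orientation: [0.0, 1.0, -0.02, -0.002]
force: [-13.1, -0.5, 12.3]
finger_gap: 13.9
```

Request:
send_rows:
  commands:
    - [[0,0,0,0,0,0,-0.4],[0,0,0,0,0,0,-0.4],[0,0,0,0,0,0,-0.4],[0,0,-0.3,0,0,0,-0.4],[0,0,-0.8,0,0,0,-0.4],[0,0,-0.9,0,0,0,-0.4],[0,0,-0.9,0,0,0,-0.4],[0,0.6,-0.9,0,0,0,-0.4],[0,0.9,-0.9,0,0,0,-0.4],[0,0.9,-0.9,0,0,0,-0.4],[0,0.6,-0.4,0,0,0,-0.4],[0,0,0,0,0,0,-0.4]]

```text
time: 54.92
ee_pos: [621.6, -44.1, 228.1]
orientation: [0.001, 1.0, -0.022, 0.003]
force: [-0.1, 0.1, 0.3]
finger_gap: 25.6
```

Request:
send_rows:
  commands:
    - [[0,0,0,0,0,0,-0.4],[0,0,0,0,0,0,-0.4],[0,0,0,0,0,0,-0.4],[0,0,0,0,0,0,-0.4]]

```text
time: 55.25
ee_pos: [620.1, -39.9, 222.9]
orientation: [-0.0, 1.0, -0.02, -0.001]
force: [0.2, 0.9, -0.3]
finger_gap: 25.5
```

```bash
python3 - <<'E'
from plan import *
from blanks import *
plan()
img,K,M=wgrab("w18");plan()
roi=proj(K,M,np.array([(x,y,56) for x,y in [(-60,-128),(35.5,-128),(35.5,128),(-60,128)]])@rz(-.04).T+[611.5,-38.5,0])
for b in blanks("w18",roi,thr=165,z=56,amin=150):
    l=rz(.04)@(np.array([b[0],b[1],0])-[611.5,-38.5,0]);print("local",l[:2].round(1),"yaw rel",round(b[2]+2.29,2))
E
```

```text
t 55.25 pos [620.1 -39.9 222.9] phi -2.30 tilt deg [-0.09  0.02] F [ 0.2  0.9 -0.3] gap 25.5 j [-0.14  0.49  1.46  0.    1.19  1.47]
t 55.30 pos [620.1 -40.  223. ] phi -2.30 tilt deg [-0.08  0.01] F [ 0.1 -0.2 -0.4] gap 25.5 j [-0.14  0.49  1.46  0.    1.19  1.47]
blank (615.0,-128.0) yaw -2.0 deg size 57.5 x 15.2
blank (616.8,-84.2) yaw -2.2 deg size 57.4 x 15.1
blank (601.3,8.3) yaw 87.7 deg size 163.6 x 95.7
local [  7.1 -89.3] yaw rel 0.33
local [  7.1 -45.5] yaw rel 0.05
local [-12.1  46.4] yaw rel 90.03
```

View pics/w18b.png

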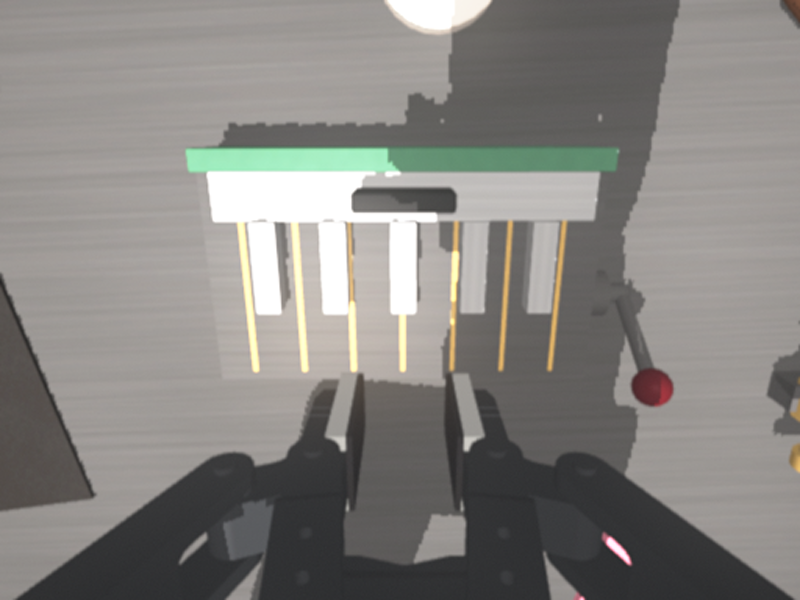

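```bash
python3 - <<'E'
from plan import *
from blanks import *
img=cv2.imread("pics/w18.png")[:,:,::-1];crop(img,125,90,400,210,2.9,"c8")
z=np.load("pics/w18.npz");K,M=z["K"],z["M"]
roi=proj(K,M,np.array([(x,y,56) for x,y in [(-60,-10),(35.5,-10),(35.5,128),(-60,128)]])@rz(-.04).T+[611.5,-38.5,0])
for b in blanks("w18",roi,thr=238,z=56,amin=150):
    l=rz(.04)@(np.array([b[0],b[1],0])-[611.5,-38.5,0]);print("local",l[:2].round(1),"yaw rel",round(b[2]+2.29,2))
P=ray(K,M,(652/1.5625,387/1.5625),80);print("ball",P,rz(.04)@(P-[611.5,-38.5,0]))
E
```

```text
blank (618.0,-39.2) yaw -2.3 deg size 58.5 x 15.3
blank (619.7,4.8) yaw -2.2 deg size 58.5 x 16.1
blank (621.5,48.5) yaw -2.2 deg size 58.5 x 16.0
local [ 6.5 -0.4] yaw rel 0.03
local [ 6.5 43.6] yaw rel 0.06
local [ 6.5 87.3] yaw rel 0.07
ball [ 540.98052435 -194.78515528   80.        ] [ -64.21332829 -158.9801707    80.        ]
```

View pics/c8.png

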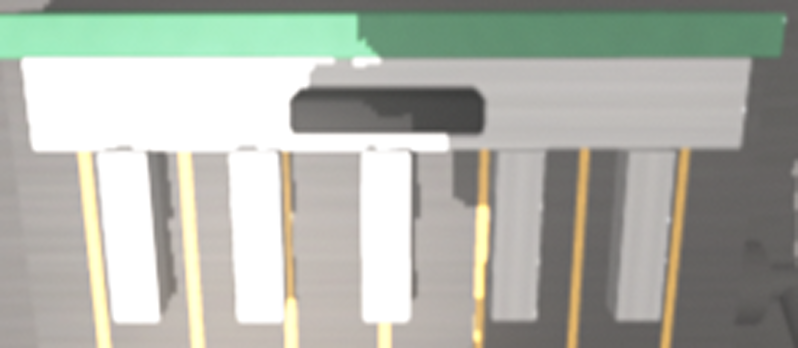

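All five blanks stand square (yaw within 0.35°), their ends on the straightedge at crop row 150, at local y = -89, -45, 0, 44 and 87. The lever ball is at picture (652,387). Next is the lever.

```bash
python3 - <<'E'
from plan import *
z=np.load("pics/w18.npz");K,M=z["K"],z["M"]
P=ray(K,M,(652/1.5625,387/1.5625),86);print("ball",P,rz(.04)@(P-[611.5,-38.5,0]))
plan((503,-191,200,-2.3),(503,-191,72,-2.3),(605,-195,72,-2.3))
E
```

```text
ball [ 544.36475903 -191.5951785    86.        ] [ -60.95936568 -155.65741227   86.        ]
t 55.30 pos [620.1 -40.  223. ] phi -2.30 tilt deg [-0.08  0.01] F [ 0.1 -0.2 -0.4] gap 25.5 j [-0.14  0.49  1.46  0.    1.19  1.47]
->(503, -191, 200, -2.3): rot -0.00 (1 rows of -0.00); shift units [-3.699  5.186  0.766] (6 rows of [-0.616  0.864  0.128])
->(503, -191, 72, -2.3): rot -0.00 (0 rows of -0.00); shift units [0.    0.    4.267] (5 rows of [0.    0.    0.853])
->(605, -195, 72, -2.3): rot -0.00 (0 rows of -0.00); shift units [ 3.403e+00 -3.000e-03 -0.000e+00] (4 rows of [ 0.851 -0.001 -0.   ])
```

Request:
send_rows:
  commands:
    - [[-0.3,0.4,0,0,0,0,-1],[-0.6,0.85,0,0,0,0,-1],[-0.6,0.85,0,0,0,0,-1],[-0.6,0.85,0,0,0,0,-1],[-0.6,0.85,0,0,0,0,-1],[-0.6,0.85,0,0,0,0,-1],[-0.4,0.53,0.3,0,0,0,-1],[0,0,0.5,0,0,0,-1],[0,0,0,0,0,0,-1],[0,0,0,0,0,0,-1],[0,0,0,0,0,0,-1]]

```text
time: 56.22
ee_pos: [503.3, -191.3, 200.3]
orientation: [0.0, 1.0, -0.02, 0.0]
force: [0.5, -1.4, 0.2]
finger_gap: -0.2
```

```bash
python3 - <<'E'
from plan import *
plan((503,-190.5,72,-2.3),(605,-194.5,72,-2.3))
wgrab("w19")
E
```

```text
t 56.22 pos [ 503.3 -191.3  200.3] phi -2.32 tilt deg [ 0.02 -0.01] F [ 0.5 -1.4  0.2] gap -0.2 j [-0.45  0.36  1.71  0.    1.06  1.16]
->(503, -190.5, 72, -2.3): rot -0.02 (1 rows of -0.02); shift units [-0.011 -0.026  4.276] (5 rows of [-0.002 -0.005  0.855])
->(605, -194.5, 72, -2.3): rot -0.00 (0 rows of -0.00); shift units [ 3.403e+00 -3.000e-03 -0.000e+00] (4 rows of [ 0.851 -0.001 -0.   ])
```

View pics/w19b.png

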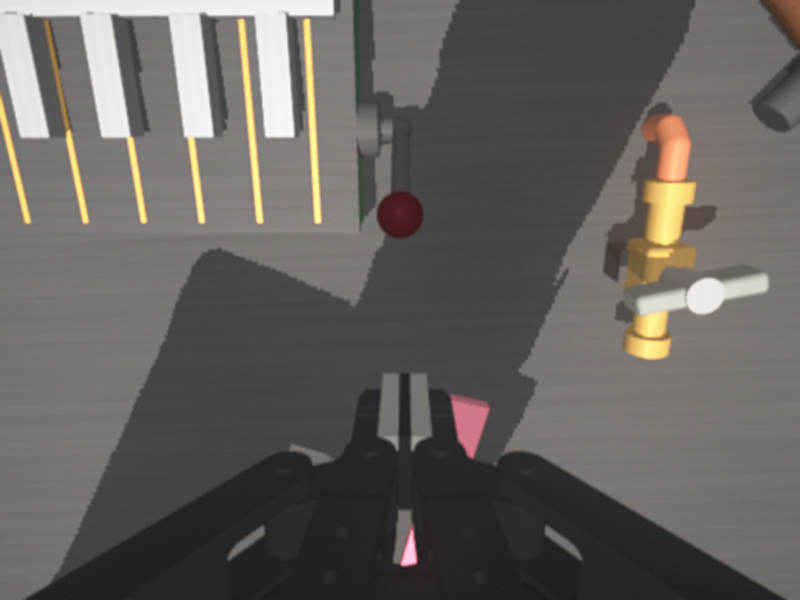

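The ball is at (400,215), in line with the shut fingers at column 405. The valve is at (660,260) with its handle from (633,303) to (768,283).

```bash
python3 - <<'E'
from h import *
z=np.load("pics/w19.npz");K,M=z["K"],z["M"]
r=lambda u,zz: ray(K,M,np.array(u)/1.5625-.2,zz).round(1)
a,b=r((648,338),35),r((669,185),35);print("pipe",a,b,np.degrees(np.arctan2(*(b-a)[1::-1])))
c,d=r((631,306),77),r((768,281),77);print("handle@77",c,d,(c+d)/2,np.linalg.norm(c-d),np.degrees(np.arctan2(*(c-d)[1::-1])))
c,d=r((634,300),88),r((768,272),88);print("handle top far edge@88",c,d,np.linalg.norm(c-d),np.degrees(np.arctan2(*(c-d)[1::-1])))
print("hub@88-92",r((705,294),90))
E
```

```text
pipe [ 448.7 -351.    35. ] [ 547.9 -352.4   35. ] -0.808556113237605
handle@77 [ 487.1 -318.    77. ] [ 498.7 -391.8   77. ] [ 492.9 -354.9   77. ] 74.70609078247905 98.93275481930539
handle top far edge@88 [ 494.5 -314.1   88. ] [ 507.2 -382.7   88. ] 69.76567924130028 100.4884861588858
hub@88-92 [ 497.  -350.3   90. ]
```

Request:
send_rows:
  commands:
    - [[0,0,0.6,0,0,0,-1],[0,0,0.9,0,0,0,-1],[0,0,0.9,0,0,0,-1],[0,0,0.9,0,0,0,-1],[0,0,0.6,0,0,0,-1],[0,0,0.3,0,0,0,-1],[0,0,0,0,0,0,-1],[0,0,0,0,0,0,-1],[0.2,0,0,0,0,0,-1],[0.2,0,0,0,0,0,-1],[0.2,0,0,0,0,0,-1],[0.2,0,0,0,0,0,-1]]

```text
time: 57.27
ee_pos: [527.3, -192.4, 74.5]
orientation: [-0.0, 1.0, -0.02, -0.0]
force: [-7.0, 0.4, 3.9]
finger_gap: -0.0
```

Request:
send_rows:
  commands:
    - [[0.2,0,0,0,0,0,-1],[0.2,0,0,0,0,0,-1],[0.2,0,0,0,0,0,-1],[0.2,0,0,0,0,0,-1],[0.2,0,0,0,0,0,-1],[0.2,0,0,0,0,0,-1]]

```text
time: 57.77
ee_pos: [563.8, -194.1, 73.9]
orientation: [0.0, 1.0, -0.021, 0.0]
force: [-2.9, 1.0, 1.1]
finger_gap: 0.2
```

Request:
send_rows:
  commands:
    - [[0.2,0,0,0,0,0,-1],[0.2,0,0,0,0,0,-1],[0.15,0,0,0,0,0,-1],[0,0,0,0,0,0,-1]]

```text
time: 58.1
ee_pos: [580.4, -194.7, 73.7]
orientation: [0.0, 1.0, -0.02, 0.0]
force: [0.0, -0.4, 0.2]
finger_gap: -0.3
```

Request:
send_rows:
  commands:
    - [[0.1,0,0,0,0,0,-1],[0.1,0,0,0,0,0,-1],[0.1,0,0,0,0,0,-1],[0.1,0,0,0,0,0,-1],[0,0,0,0,0,0,-1]]

```text
time: 58.52
ee_pos: [591.9, -195.2, 73.8]
orientation: [0.0, 1.0, -0.021, 0.0]
force: [-1.0, 0.4, -0.3]
finger_gap: 0.5
```

```bash
python3 - <<'E'
from plan import *
plan()
wgrab("w20")
E
```

```text
t 58.52 pos [ 591.9 -195.2   73.8] phi -2.35 tilt deg [ 0.02 -0.01] F [-1.   0.4 -0.3] gap 0.5 j [-0.39  0.67  1.57  0.    0.91  1.22]
```

View pics/w20b.png

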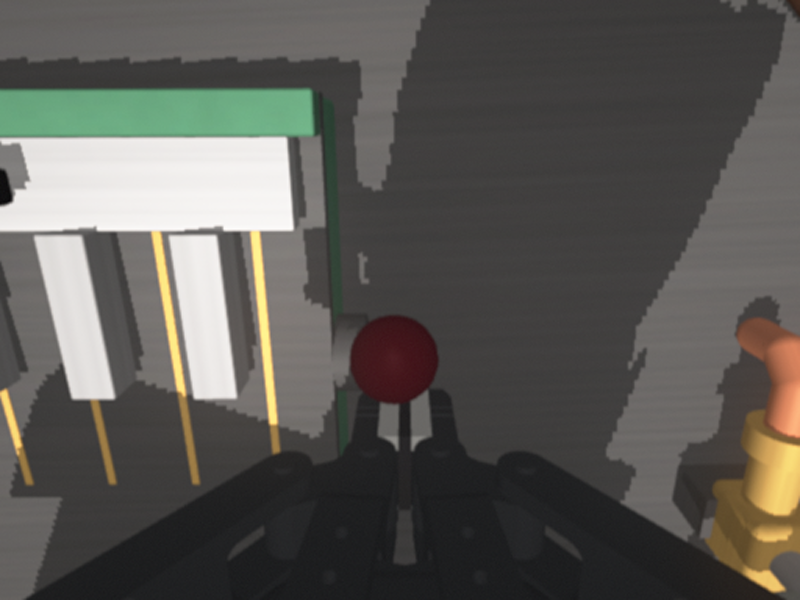

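The ball at (395,359) is in front of the fingers and still moving with them; push on.

Request:
send_rows:
  commands:
    - [[0.1,0,0,0,0,0,-1],[0.1,0,0,0,0,0,-1],[0.1,0,0,0,0,0,-1],[0.05,0,0,0,0,0,-1],[0,0,0,0,0,0,-1],[0,0,0,0,0,0,-1]]

```text
time: 59.07
ee_pos: [602.3, -195.6, 73.9]
orientation: [0.0, 1.0, -0.021, 0.0]
force: [0.6, -0.1, 0.2]
finger_gap: -0.1
```

Request:
send_rows:
  commands:
    - [[0.05,0,0,0,0,0,-1],[0.05,0,0,0,0,0,-1],[0,0,0,0,0,0,-1],[0,0,0,0,0,0,-1]]

```text
time: 59.4
ee_pos: [605.0, -195.7, 73.8]
orientation: [0.0, 1.0, -0.021, 0.0]
force: [-0.4, 0.2, -0.5]
finger_gap: 0.1
```

```bash
python3 - <<'E'
from plan import *
plan()
img,K,M=wgrab("w21")
hsv=cv2.cvtColor(img,cv2.COLOR_RGB2HSV);m=((hsv[...,1]>120)&((hsv[...,0]<6)|(hsv[...,0]>172))&(hsv[...,2]>40)).astype(np.uint8)
n,l,s,c=cv2.connectedComponentsWithStats(m)
for i in range(1,n):
    if s[i,4]>300: 
        for th in (.9,1.0,1.1,1.2):
            zz=24+75*np.cos(th-.6);P=ray(K,M,c[i],zz);L=rz(.04)@(P-[611.5,-38.5,0]);print(s[i],th,L.round(1),"model x",round(-20+75*np.sin(th-.6),1))
E
```

```text
t 59.40 pos [ 605.  -195.7   73.8] phi -2.36 tilt deg [ 0.01 -0.  ] F [-0.4  0.2 -0.5] gap 0.1 j [-0.39  0.69  1.53 -0.    0.92  1.23]
[ 226  197   53   53 2159] 0.9 [  27.7 -155.1   95.7] model x 2.2
[ 226  197   53   53 2159] 1.0 [  26.5 -155.1   93.1] model x 9.2
[ 226  197   53   53 2159] 1.1 [  25.1 -155.    89.8] model x 16.0
[ 226  197   53   53 2159] 1.2 [  23.3 -154.9   85.9] model x 22.3
```

View pics/w21b.png

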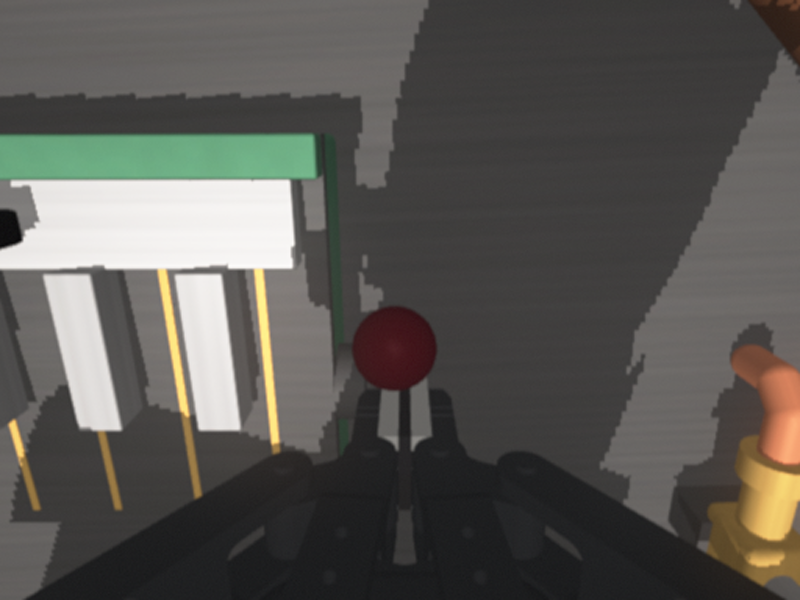

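The lever now lies fully over: the ball at (395,348) gives local x = 23.3, against 22.3 for 1.2 rad. Back off, lift, and go over the valve.

Request:
send_rows:
  commands:
    - [[-0.4,0,0,0,0,0,-1],[-0.6,0,-0.3,0,0,0,-1],[-0.3,0,-0.8,0,0,0,-1],[0,0,-0.9,0,0,0,-1],[0,0,-0.9,0,0,0,-1],[0,0,-0.9,0,0,0,-1],[0,0,-0.5,0,0,0,-1],[0,0,0,0,0,7,-0.2],[0,0,0,0,0,7,-0.2],[0,0,0,0,0,7,-0.2],[0,0,0,0,0,7,-0.2],[0,0,0,0,0,7,-0.2]]

```text
time: 60.45
ee_pos: [566.2, -194.1, 203.0]
orientation: [-0.0, 0.946, -0.323, 0.0]
force: [-0.5, 0.9, 0.1]
finger_gap: 33.9
```

Request:
send_rows:
  commands:
    - [[0,0,0,0,0,7,-0.2],[0,0,0,0,0,7,-0.2],[0,0,0,0,0,7,-0.2],[0,0,0,0,0,7,-0.2],[0,0,0,0,0,7,-0.2],[0,0,0,0,0,7,-0.2],[0,0,0,0,0,0,-0.2]]

```text
time: 61.03
ee_pos: [566.2, -194.1, 203.0]
orientation: [-0.0, 0.768, -0.641, 0.0]
force: [0.1, -0.5, -0.2]
finger_gap: 34.4
```

```bash
python3 -c "
from plan import *
plan((497,-351,200,-80))"
```

```text
t 61.03 pos [ 566.2 -194.1  203. ] phi -79.68 tilt deg [ 0.04 -0.01] F [ 0.1 -0.5 -0.2] gap 34.4 j [-0.41  0.47  1.55  0.    1.12  2.55]
->(497, -351, 200, -80): rot 0.32 (1 rows of 0.32); shift units [4.749 3.178 0.098] (5 rows of [0.95  0.636 0.02 ])
```

Request:
send_rows:
  commands:
    - [[0.5,0.33,0,0,0,0,-0.2],[0.95,0.64,0,0,0,0,-0.2],[0.95,0.64,0,0,0,0,-0.2],[0.95,0.64,0,0,0,0,-0.2],[0.95,0.64,0,0,0,0,-0.2],[0.45,0.3,0.1,0,0,0,-0.2],[0,0,0,0,0,0,-0.2],[0,0,0,0,0,0,-0.2],[0,0,0,0,0,0,-0.2],[0,0,0,0,0,0,-0.2]]

```text
time: 61.87
ee_pos: [498.8, -350.8, 200.0]
orientation: [-0.0, 0.77, -0.638, 0.0]
force: [0.2, 0.2, -0.6]
finger_gap: 33.9
```

```bash
python3 - <<'E'
from plan import *
plan()
wgrab("w22")
E
```

```text
t 61.87 pos [ 498.8 -350.8  200. ] phi -79.21 tilt deg [0.02 0.  ] F [ 0.2  0.2 -0.6] gap 33.9 j [-0.69  0.49  1.52  0.    1.13  2.26]
```

View pics/w22b.png

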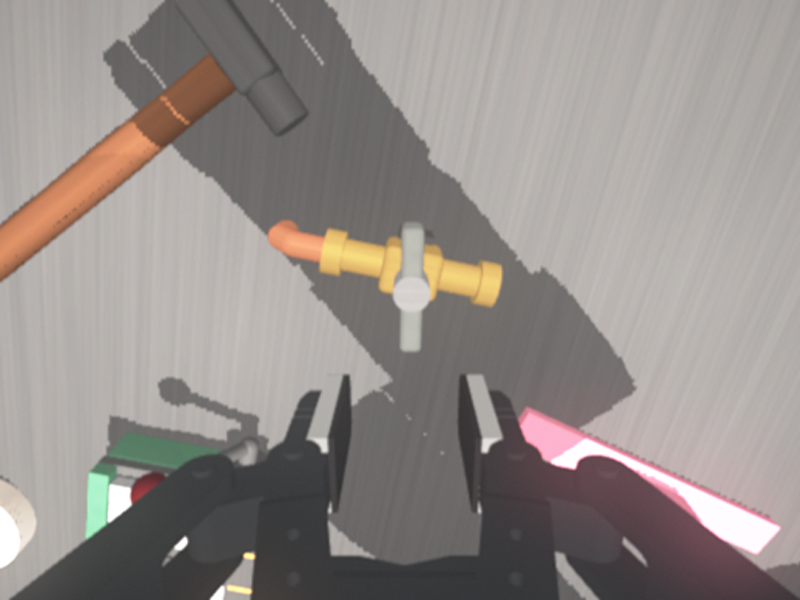

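```bash
python3 - <<'E'
from h import *
img=cv2.imread("pics/w22.png")[:,:,::-1];crop(img,165,130,330,235,4.8,"c9")
E
```

```text
(no output)
```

View pics/c9.png

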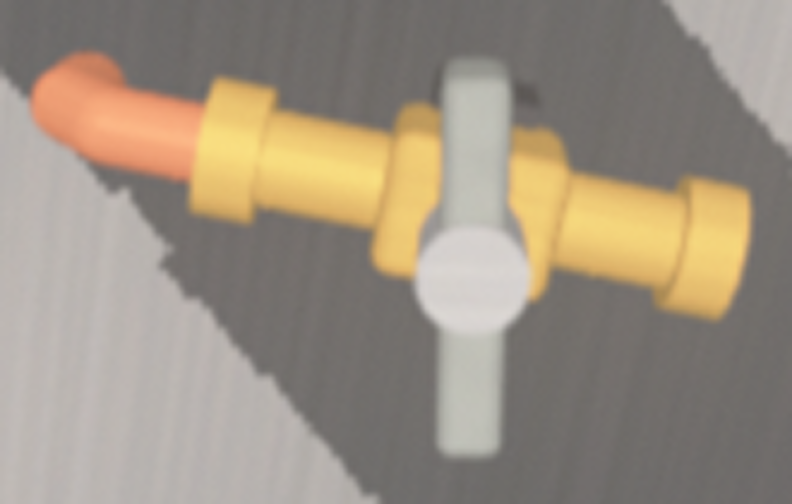

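```bash
python3 - <<'E'
from h import *
z=np.load("pics/w22.npz");K,M=z["K"],z["M"]
c=lambda u:(165+u[0]/4.8-.4,130+u[1]/4.8-.4)
P=np.array([ray(K,M,c(u),35) for u in [(262,157),(380,177.5),(575,218.5),(680,239)]]);q=np.polyfit(P[:,0],P[:,1],1)
print(P.round(1),"pipe yaw deg",np.degrees(np.arctan(q[0])))
ends=np.array([ray(K,M,c(u),35) for u in [(205,148),(735,250)]]);print("pipe ends",ends.round(1),ends.mean(0))
H=np.array([ray(K,M,c(u),88) for u in [(477,85),(475,200),(473,340),(469,445)]]);q=np.polyfit(H[:,1],H[:,0],1)
print(H.round(1),"handle dir deg",90-np.degrees(np.arctan(q[0])))
print("handle ends",ray(K,M,c((477,75)),88),ray(K,M,c((469,456)),88),"hub top",ray(K,M,c((472,281)),92))
E
```

```text
[[ 538.5 -352.5   35. ]
 [ 514.2 -352.7   35. ]
 [ 473.2 -351.7   35. ]
 [ 450.9 -351.5   35. ]] pipe yaw deg -0.7503661390490283
pipe ends [[ 550.1 -352.1   35. ]
 [ 439.1 -351.4   35. ]] [ 494.64164985 -351.74620918   35.        ]
[[ 501.1 -384.7   88. ]
 [ 497.7 -365.4   88. ]
 [ 493.1 -340.5   88. ]
 [ 490.  -320.7   88. ]] handle dir deg 99.92540187148049
handle ends [ 501.45765006 -386.3758942    88.        ] [ 489.58701871 -318.60273415   88.        ] hub top [ 495.69253146 -352.33528956   92.        ]
```

```bash
python3 -c "
from plan import *
plan((490.7,-327.4,110,-80.1),(490.7,-327.4,69,-80.1))"
```

```text
t 61.92 pos [ 498.8 -350.8  199.9] phi -79.22 tilt deg [ 0.01 -0.  ] F [0.7 0.2 0.1] gap 34.4 j [-0.69  0.49  1.52  0.    1.13  2.26]
->(490.7, -327.4, 110, -80.1): rot 0.88 (1 rows of 0.88); shift units [-0.816  0.133  2.998] (3 rows of [-0.272  0.044  0.999])
->(490.7, -327.4, 69, -80.1): rot -0.00 (0 rows of -0.00); shift units [0.    0.    1.367] (2 rows of [0.    0.    0.683])
```

Request:
send_rows:
  commands:
    - [[0,0,0,0,0,0.9,-0.2],[-0.2,0.03,0.6,0,0,0,-0.2],[-0.2,0.03,0.8,0,0,0,-0.2],[-0.2,0.04,0.8,0,0,0,-0.2],[-0.2,0.03,0.8,0,0,0,-0.2],[0,0,0,0,0,0,-0.2],[0,0,0,0,0,0,-0.2],[0,0,0,0,0,0,-0.2],[0,0,0,0,0,0,-0.2],[0,0,0,0,0,0,-0.2]]

```text
time: 62.75
ee_pos: [491.0, -329.5, 111.3]
orientation: [-0.0, 0.765, -0.645, 0.001]
force: [-0.9, -0.2, 0.1]
finger_gap: 34.0
```

```bash
python3 - <<'E'
from plan import *
plan((490.7,-327.4,69,-80.1))
wgrab("w23")
E
```

```text
t 62.75 pos [ 491.  -329.5  111.3] phi -80.26 tilt deg [ 0.11 -0.09] F [-0.9 -0.2  0.1] gap 34.0 j [-0.67  0.57  1.64 -0.    0.93  2.3 ]
->(490.7, -327.4, 69, -80.1): rot -0.16 (1 rows of -0.16); shift units [-0.07  -0.002  1.409] (2 rows of [-0.035 -0.001  0.704])
```

View pics/w23b.png

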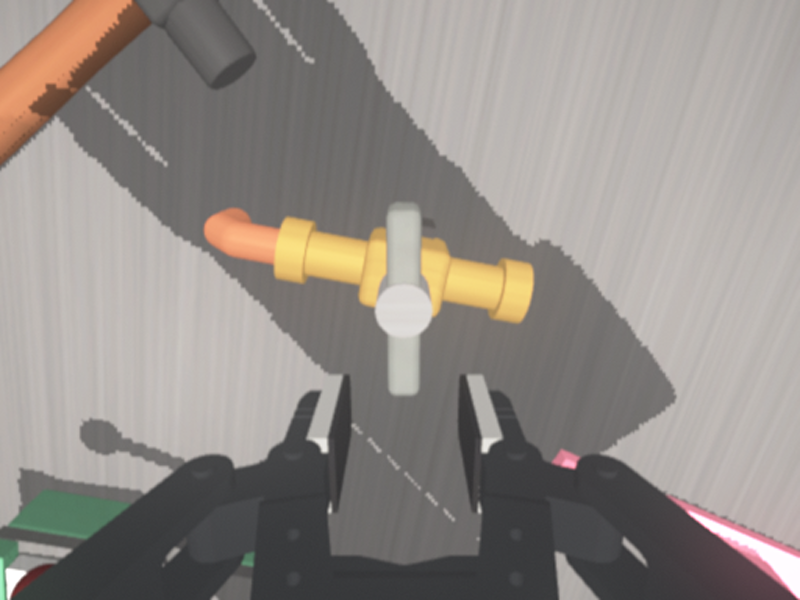

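```bash
python3 - <<'E'
from h import *
z=np.load("pics/w23.npz");K,M=z["K"],z["M"]
r=lambda u,zz: ray(K,M,np.array(u)/1.5625-.2,zz).round(1)
print(r((404,310),92),r((404,205),88),r((403.5,393),88))
E
```

```text
[ 495.4 -352.9   92. ] [ 501.3 -387.3   88. ] [ 489.8 -319.4   88. ]
```

Request:
send_rows:
  commands:
    - [[-0.04,0,0.4,0,0,0,-0.2],[0,0,0.5,0,0,0,-0.2],[0,0,0.4,0,0,0,-0.2],[0,0,0.1,0,0,0,-0.2],[0,0,0,0,0,0,-0.2],[0,0,0,0,0,0,-0.2],[0,0,0,0,0,0,-0.2]]

```text
time: 63.38
ee_pos: [490.5, -327.9, 68.4]
orientation: [-0.0, 0.765, -0.645, 0.0]
force: [-0.6, -0.7, -0.6]
finger_gap: 34.1
```

Request:
send_rows:
  commands:
    - [[0,0,0,0,0,0,-0.6],[0,0,0,0,0,0,-1],[0,0,0,0,0,0,-1],[0,0,0,0,0,0,-1],[0,0,0,0,0,0,-1],[0,0,0,0,0,0,-1]]

```text
time: 63.88
ee_pos: [490.9, -327.7, 68.5]
orientation: [-0.0, 0.765, -0.644, 0.001]
force: [3.8, 3.1, 6.1]
finger_gap: 11.0
```

```bash
python3 - <<'E'
from plan import *
plan()
E
```

```text
t 63.88 pos [ 490.9 -327.7   68.5] phi -80.25 tilt deg [ 0.09 -0.04] F [3.8 3.1 6.1] gap 11.0 j [-0.67  0.63  1.66  0.    0.85  2.3 ]
```

Request:
send_rows:
  commands:
    - [[0.003,0.073,0,0,0,-4.92,-1],[0.003,0.073,0,0,0,-4.92,-1],[0.003,0.073,0,0,0,-4.92,-1],[0,0,0,0,0,0,-1],[0,0,0,0,0,0,-1]]

```text
time: 64.3
ee_pos: [485.0, -329.6, 68.5]
orientation: [-0.0, 0.841, -0.541, 0.001]
force: [6.5, 4.7, 4.8]
finger_gap: 10.7
```

```bash
python3 - <<'E'
from plan import *
import numpy as np
plan()
st=bot.read_state();d=np.array(st["ee_pos"])[:2]-[495.4,-353];print(np.hypot(*d),np.degrees(np.arctan2(d[1],d[0])))
E
```

```text
t 64.30 pos [ 485.  -329.6   68.5] phi -65.45 tilt deg [ 0.14 -0.05] F [6.5 4.7 4.8] gap 10.7 j [-0.68  0.62  1.68  0.    0.84  2.04]
25.628732271444203 114.0236397561465
```

Request:
send_rows:
  commands:
    - [[0.003,0.073,0,0,0,-4.91,-1],[0.003,0.073,0,0,0,-4.91,-1],[0.003,0.073,0,0,0,-4.91,-1],[0.003,0.073,0,0,0,-4.91,-1],[0,0,0,0,0,0,-1],[0,0,0,0,0,0,-1],[0,0,0,0,0,0,-1]]

```text
time: 64.88
ee_pos: [478.3, -334.3, 68.5]
orientation: [-0.0, 0.921, -0.389, 0.002]
force: [10.8, 7.0, 3.0]
finger_gap: 10.5
```

```bash
python3 - <<'E'
from plan import *
import numpy as np
plan()
st=bot.read_state();d=np.array(st["ee_pos"])[:2]-[495.4,-353];print(np.hypot(*d),np.degrees(np.arctan2(d[1],d[0])))
E
```

```text
t 64.88 pos [ 478.3 -334.3   68.5] phi -45.83 tilt deg [ 0.19 -0.05] F [10.8  7.   3. ] gap 10.5 j [-0.69  0.62  1.68  0.    0.84  1.68]
25.35796914973136 132.4601647878695
```

Release, lift and look at the handle.

Request:
send_rows:
  commands:
    - [[0,0,0,0,0,0,-0.4],[0,0,0,0,0,0,-0.2],[0,0,0,0,0,0,-0.2],[0,0,-0.4,0,0,0,-0.2],[0,0,-0.8,0,0,0,-0.2],[0,0,-0.8,0,0,0,-0.2],[0,0,-0.8,0,0,0,-0.2],[0,0,-0.8,0,0,0,-0.2],[0,0,0,0,0,0,-0.2],[0,0,0,0,0,0,-0.2],[0,0,0,0,0,0,-0.2],[0,0,0,0,0,0,-0.2]]

```text
time: 65.88
ee_pos: [476.1, -334.2, 174.9]
orientation: [-0.0, 0.921, -0.39, -0.001]
force: [0.6, -0.2, 0.3]
finger_gap: 34.3
```

```bash
python3 - <<'E'
from plan import *
plan()
img,K,M=wgrab("w24");plan()
crop(img,165,90,365,240,4,"c10")
E
```

```text
t 65.88 pos [ 476.1 -334.2  174.9] phi -45.86 tilt deg [-0.08  0.06] F [ 0.6 -0.2  0.3] gap 34.3 j [-0.69  0.47  1.62 -0.    1.05  1.68]
t 65.93 pos [ 476.2 -334.2  174.9] phi -45.86 tilt deg [-0.08  0.06] F [-0.1  0.6 -0.5] gap 33.9 j [-0.69  0.47  1.62 -0.    1.05  1.68]
```

View pics/c10.png

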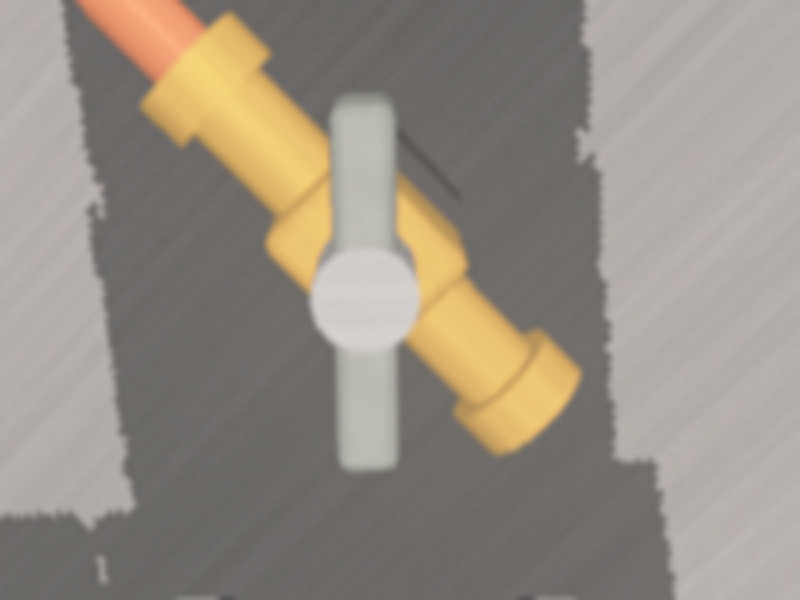

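```bash
python3 - <<'E'
from h import *
z=np.load("pics/w24.npz");K,M=z["K"],z["M"]
c=lambda u:(165+u[0]/4-.4,90+u[1]/4-.4)
d=lambda a,b:np.degrees(np.arctan2((b-a)[1],(b-a)[0]))
for A,B in [((187,58),(542,416)),((228.5,97),(498,371)),((240,130),(470,362))]:
    a,b=[ray(K,M,c(u),35) for u in (A,B)];print("pipe",a.round(1),b.round(1),d(b,a))
for A,B in [((363,115),(367,460)),((364,200),(367,400)),((331.5,130),(340,450)),((395,130),(397.5,450))]:
    a,b=[ray(K,M,c(u),88) for u in (A,B)];print("handle",a.round(1),b.round(1),d(a,b))
E
python3 - <<'E'
import sys;sys.path.insert(0,'.')
import os;os.chdir('.')
from h import *
for n in ("scene","side"):
    img,K,M=grab(n,n+"1")
    cv2.imwrite(f"pics/{n}1b.png",cv2.resize(img[:,:,::-1],(800,600),interpolation=cv2.INTER_CUBIC))
E
```

```text
pipe [ 550.1 -353.2   35. ] [ 438.  -350.4   35. ] -1.4415159304449894
pipe [ 538.4 -353.4   35. ] [ 453.1 -350.9   35. ] -1.6630169080821953
pipe [ 532. -350.   35.] [ 459.2 -347.9   35. ] -1.581818969014302
handle [ 518.5 -374.8   88. ] [ 473.3 -329.1   88. ] 134.67064168314008
handle [ 508.1 -364.3   88. ] [ 481.7 -337.7   88. ] 134.86578516226524
handle [ 520.7 -369.2   88. ] [ 478.4 -327.    88. ] 135.09574344758855
handle [ 512.7 -376.9   88. ] [ 470.6 -334.6   88. ] 134.8989852639268
```

View pics/scene1b.png

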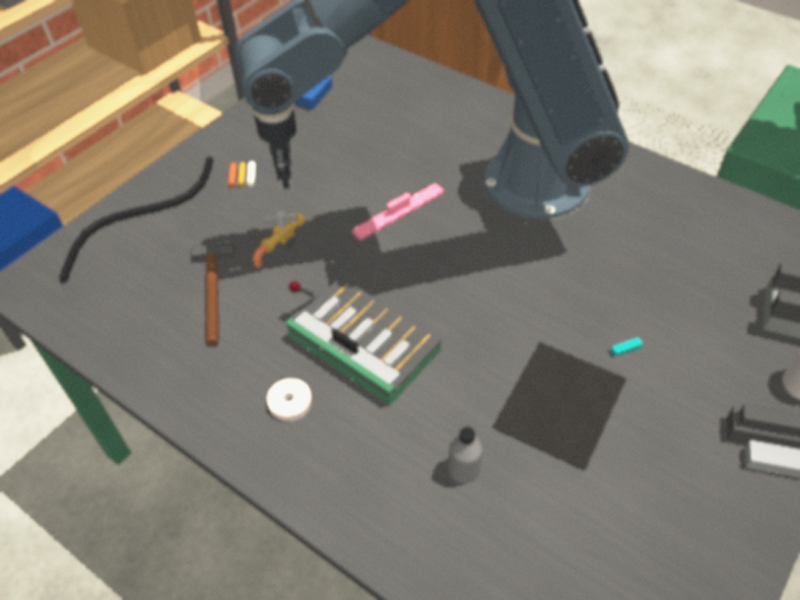

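View pics/side1b.png

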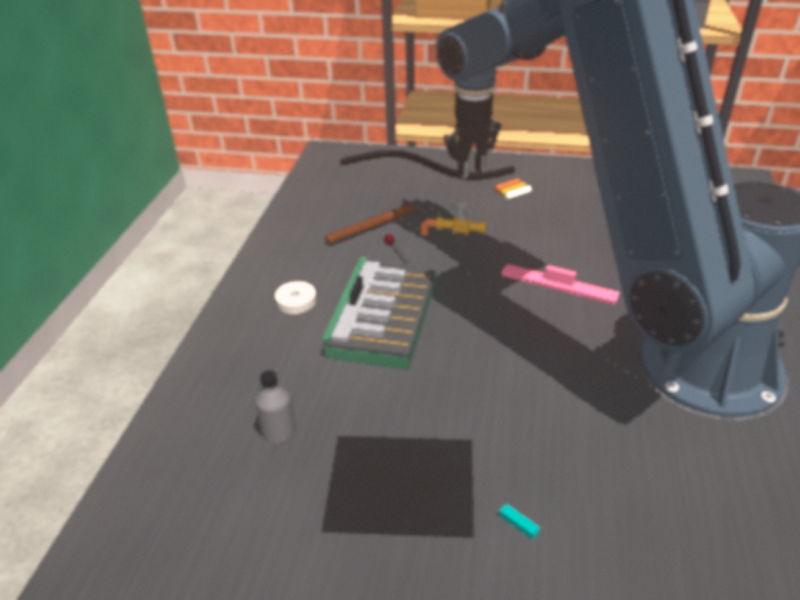

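Handle reads about 46° from across the pipe (134.8° against a pipe yaw of about -1.2°). The overviews show the lever over (ball at (295,286) in scene) and the mat empty. One last close look over the chuck before handing in.

```bash
python3 -c "
from plan import *
plan((600,-60,230,-45.8),(600,-60,230,-2.3))"
```

```text
t 66.03 pos [ 476.3 -334.3  175. ] phi -45.86 tilt deg [-0.07  0.05] F [0.  0.2 0.4] gap 34.1 j [-0.69  0.47  1.62 -0.    1.05  1.68]
->(600, -60, 230, -45.8): rot -0.06 (1 rows of -0.06); shift units [-3.68  -9.329 -1.833] (10 rows of [-0.368 -0.933 -0.183])
->(600, -60, 230, -2.3): rot -43.50 (7 rows of -6.21); shift units [ 0.  0. -0.] (1 rows of [ 0.  0. -0.])
```

Request:
send_rows:
  commands:
    - [[-0.1,-0.2,-0.7,0,0,0,-0.2],[-0.37,-0.93,-0.8,0,0,0,-0.2],[-0.37,-0.93,-0.4,0,0,0,-0.2],[-0.37,-0.93,0,0,0,0,-0.2],[-0.37,-0.93,0,0,0,0,-0.2],[-0.37,-0.93,0,0,0,0,-0.2],[-0.37,-0.93,0,0,0,0,-0.2],[-0.37,-0.93,0,0,0,0,-0.2],[-0.37,-0.93,0,0,0,0,-0.2],[-0.37,-0.93,0,0,0,0,-0.2],[-0.2,-0.7,0,0,0,0,-0.2],[0,0,0,0,0,-6.2,-0.2]]

```text
time: 67.03
ee_pos: [601.5, -59.3, 232.1]
orientation: [-0.0, 0.941, -0.339, -0.0]
force: [-0.1, -0.2, -0.1]
finger_gap: 34.0
```

Request:
send_rows:
  commands:
    - [[0,0,0,0,0,-6.2,-0.2],[0,0,0,0,0,-6.2,-0.2],[0,0,0,0,0,-6.2,-0.2],[0,0,0,0,0,-6.2,-0.2],[0,0,0,0,0,-6.2,-0.2],[0,0,0,0,0,-6.2,-0.2],[0,0,0,0,0,0,-0.2],[0,0,0,0,0,0,-0.2],[0,0,0,0,0,0,-0.2],[0,0,0,0,0,0,-0.2]]

```text
time: 67.87
ee_pos: [600.3, -62.7, 232.6]
orientation: [0.0, 1.0, -0.023, -0.0]
force: [0.4, 0.7, -0.9]
finger_gap: 34.0
```

```bash
python3 - <<'E'
from plan import *
from blanks import *
plan()
img,K,M=wgrab("w25")
g=img.min(axis=2).astype(np.uint8)
hsv=cv2.cvtColor(img,cv2.COLOR_RGB2HSV);m=((hsv[...,1]>120)&((hsv[...,0]<6)|(hsv[...,0]>172))&(hsv[...,2]>40)).astype(np.uint8)
n,l,s,c=cv2.connectedComponentsWithStats(m)
for i in range(1,n):
    if 100<s[i,4]<3000: P=ray(K,M,c[i],86);print("red",c[i].round(),(rz(.04)@(P-[611.5,-38.5,0])).round(1))
for t in (165,238):
    roi=proj(K,M,np.array([(x,y,56) for x,y in [(-60,-128),(35.5,-128),(35.5,128),(-60,128)]])@rz(-.04).T+[611.5,-38.5,0])
    for b in blanks("w25",roi,thr=t,z=56,amin=150):
        L=rz(.04)@(np.array([b[0],b[1],0])-[611.5,-38.5,0]);print(t,"local",L[:2].round(1),"yaw rel",round(b[2]+2.29,2))
E
```

```text
t 67.87 pos [600.3 -62.7 232.6] phi -2.60 tilt deg [-0.02  0.  ] F [ 0.4  0.7 -0.9] gap 34.0 j [-0.18  0.45  1.5  -0.    1.19  1.44]
red [403. 139.] [  23.5 -155.    86. ]
blank (620.5,48.5) yaw -2.3 deg size 60.1 x 17.3
blank (598.5,-81.9) yaw -2.1 deg size 94.5 x 20.4
blank (600.4,-38.6) yaw -2.4 deg size 94.5 x 17.4
blank (602.1,12.8) yaw -2.4 deg size 95.6 x 32.2
165 local [ 5.5 87.3] yaw rel 0.01
165 local [-11.3 -43.9] yaw rel 0.2
165 local [-11.1  -0.5] yaw rel -0.12
165 local [-11.4  50.9] yaw rel -0.14
blank (614.2,-84.5) yaw -1.8 deg size 53.2 x 14.3
blank (621.6,48.3) yaw -2.2 deg size 58.0 x 15.2
blank (618.1,-39.4) yaw -2.4 deg size 58.9 x 15.3
blank (620.1,4.7) yaw -2.2 deg size 58.9 x 15.4
238 local [  4.6 -45.8] yaw rel 0.48
238 local [ 6.6 87.2] yaw rel 0.07
238 local [ 6.7 -0.6] yaw rel -0.13
238 local [ 6.9 43.5] yaw rel 0.08
```

View pics/w25b.png

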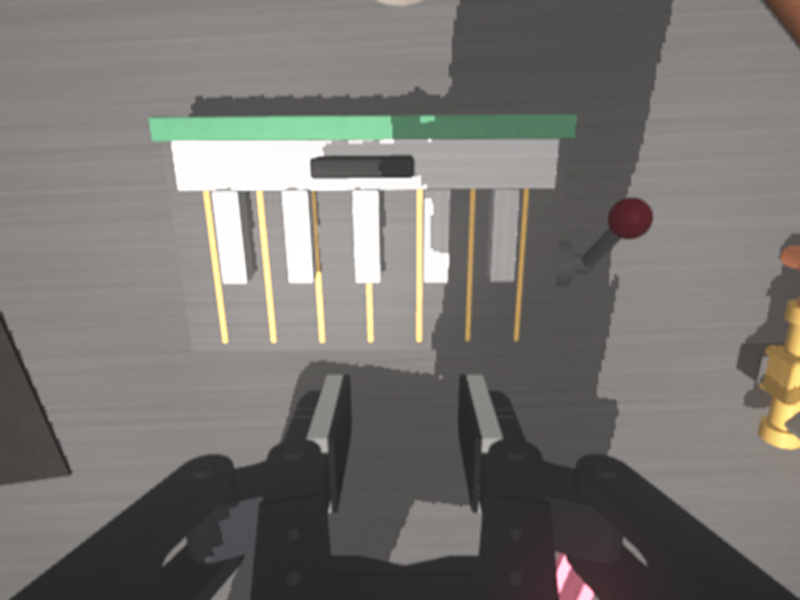

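All five blanks are still square, with their ends against the straightedge (rows 190 to 283). The lever ball at (630,218) is fully over, and the robot is clear of everything. Handing in.

```bash
python3 -c "
from cell import bot
print(bot.finish_job())"
```

```text
the job is handed in; nothing more can be done
None
```

The job is handed in after about 68 s of the 210 s allowed; the system gave no verdict.

**What I did**
- **Straightedge:** laid flat on the chuck and pushed against the back rail until the force rose to about 27 N.
- **Blanks:** set all five flat on the chuck, square, each pushed against the straightedge until the force rose to between 13 and 20 N.
- **Lever and valve:** threw the lever fully over, then turned the valve handle to half open.
- **Left alone:** the hammer, oil bottle, grinding wheel, pink bar and turquoise look-alike were not touched.

**Last checks**
- **Straightedge:** its centre is within 1 mm of the chuck's centre along y. The camera put its near and far edges 0.5–1.5 mm beyond nominal, which is within calibration.
- **Blanks, clear readings:** three read x = 6.6 to 6.9 mm (nominal +6 mm) and within 0.15° of square. Their y readings are about -0.6, 44 and 87 mm.
- **Blanks, partly shadowed:** the other two could not be measured well in the last picture. One read x = 4.6 mm there. Just after placing, both read 7.1 mm and within 0.35°, at y = -89 and -46 mm. In the last picture both still sit against the straightedge.
- **Lever:** the ball is at x = 23.5 mm, against 22.3 mm expected at the 1.2 rad stop. I felt no stop force at the end, so this rests on the camera alone.
- **Valve:** the handle is about 46° from across the pipe. Two measurements of the pipe's direction differed by about 0.8°, so the reading is good to about 1°.

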